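# Slide a fixture plate out to the gauge bar and hold it

## Task

Pick up the loose gauge bar and lower it, grip block upward, into the notches of both posts so that it bridges them, then let it go; do not drop it in. Then take the fixture plate by its upright grip and slide it along the top of its stand, without lifting it, out towards the posts until the middle of its outer edge lies directly under the bar, square to it and roughly midway between the posts. The plate tips off the stand if let go there, so finish while still gripping it, level and still; leave the screwdriver, jar and rod tub where they are.

Things in the scene. Friction and masses are not known exactly. Their poses are not given: they have to be found in the camera images.
- bar_grip (a point): Loose steel gauge bar, 230 mm long (x), 16 wide (y), 10 thick, 175 to 325 g, lying on the bench left or right of the stand. A black grip block on its middle is 40 mm long (x), 16 wide and rises to 36 mm above the bar's underside. This point: middle of the bar, inside the block, 23 mm above the underside; z up. The bar is the same either way round.
- posts_seat (a point): Two white posts fixed on a 6 mm base strip beyond the stand, 170 mm apart (centres, along y), each 24 mm wide in y. Each has an open-topped notch 22 mm wide (x), 10 deep, cheeks 5 thick; notch floors 82 mm above bench. This point: midway between the posts at notch-floor height; x away from the stand, along the slide (within 3 deg), z up. The seated bar lies along y, underside at this height.
- plate_grip (a point): Loose aluminium plate on the stand, 240 mm long (x), 90 wide (y), 10 thick, 430 to 810 g. Black upright grip near its inner end: 50 mm long (x), 14 thick (y), 45 high above the plate's top. This point: inside the grip, 36 mm above the plate's underside, 30 mm from its inner end; x points along the plate to its outer edge, z up. Mass centre about 84 mm along +x from here.
- plate_edge (a point): Middle of the plate's outer edge (the short side nearest the posts), half-way through its thickness: 210 mm along the plate's x from the grip point and 31 mm lower. Same axes as the plate.
- stand: Fixed white stand, 150 mm along x, 110 along y, flat top 60 mm above the bench, on a foot 180 x 130 x 8 mm. Origin: centre of its underside; x points along the slide to the posts (roughly world +y, robot's left). The plate's outer edge starts 20 to 60 mm beyond the stand's outer end; under the bar it is about 145 to 165 mm beyond it.
- screwdriver: Bystander: loose screwdriver 190 mm long lying on the bench on the side where the bar is not. Origin: on the bench under its middle.
- jar: Bystander: loose lidded jar, 54 mm across, 70 mm high, standing beyond the stand to the right. Origin: centre of its underside.
- rod_tub: Bystander: open clear tub of steel rods, 120 x 100 x 60 mm, 1 kg, beyond the posts to the left. Origin: centre of its underside.
Not all that is in view belongs to the job. Of the things that look like the part that bears bar_grip, the largest one is meant. What is shaped like the part that bears posts_seat but brown is not meant.

How it is judged:
By the outcome, as a careful person would: the job done as asked, in the order asked, and still so for the second after the job is handed in, while the arm keeps its last pose, push and grip.
It also fails if it takes over 51 s, if anything falls off the work surface, if the arm or the gripper's body presses on something with over 40 N, if the wrist force passes 120 N, or if a joint passes its speed limit or range.

## Robot

A 7-joint arm with a two-finger parallel gripper is mounted at the origin on the work surface. World frame = base frame: x ahead of the robot, y to its left, z up, the work surface at z = 0. Lengths are in mm, angles in rad, forces in N, time in s.
With the tool pointing down it reaches from about 400 to 875 mm from the base axis. Payload 4.4 kg.
Tool frame: the origin (TCP) lies midway between the tips of the shut fingers; the grasp point (between the pads) lies 19 mm behind it; x points along the fingers, z is the direction in which the jaws open and shut, and the axes are right-handed (so a half turn about x gives the same grasp; the last joint's range is limited). The gripper opens to 85 mm and grips with 20 to 120 N. Pads are 22 mm wide; open, the fingers measure 114 mm over their backs; the gripper's body (76 mm by 85 mm) begins 54 mm behind the grasp point. The pads swing forward as they close: fully open they stand 13 mm farther back than shut.
Start: joints at [-1.345, 0.628, 0.038, 1.517, -0.027, 0.996, -0.02], TCP at [186.965, 622.545, 209.613] pointing down, gripper open.
Joint ranges: [-3.06, 3.06], [-0.37, 2.12], [-1.25, 1.32], [0.18, 2.47], [-1.1, 4.24], [0.23, 1.98], [-2.94, 2.94]. Speed limits (rad/s): [2.57, 2.57, 3.14, 3.14, 3.14, 3.14, 3.14].

## Interface

Orientations are given as [roll, pitch, yaw] about the fixed x, y, z axes, in that order (R = Rz(yaw) Ry(pitch) Rx(roll)).
In Python, from cell import ctrl gives the robot as it stands. The module is installed in compiled form; this text tells all that it offers.
- The arm moves only by the tool servo_tool, never from a script. Its argument "rows" is a list of rows, each an object of numbers: "dx", "dy", "dz": the shift along the tool's x, y, z in units of 750 mm (1.0 is 750 mm); "wx", "wy", "wz": the turn, a rotation vector about the tool's x, y, z in units of 6 degrees (1.0 is 6 degrees); "fingers": the closure, from 0 (fully open) to 1 (shut). In form: [{"dx": .., "dy": .., "dz": .., "wx": .., "wy": .., "wz": .., "fingers": ..}, ...]. A call has 1 to 5 rows; each row shifts and turns the commanded pose from where the row before left it, along the tool's axes as they then stand; what a row does not reach is not made up. A row lasts 1/8 s, in which the tool goes at most 62.5 mm and 10.7 degrees, less where a joint would pass 70% of its speed; a pose out of reach is approached as far as the arm can. A call with a number of a shift or a turn outside -1 to 1 is refused whole. A call with a gripper value outside its range is refused whole. The fingers move at their own pace and stop on an object; the grip force is fixed at half the most. Time passes only in rows, so rows that do not move let the fingers close. It gives the time, the measured TCP pose, the force and the opening at its end, in the units of the state.
- ctrl.read_state(): the state, without advancing time (a new reading comes with each control period).
- ctrl.get_image(name): name is "side" or "top" or "wrist"; returns the picture (384x512x3 uint8, red, green, blue); there is no depth.
- ctrl.camera_info(name): a dict with "fovy" (degrees; the focal length in pixels is half the picture's height over the tangent of half this angle, whatever the lens; pixels are square), "cx", "cy" (the principal point, pixels), "R" (3x3) and "t" (3): a world point X has camera coordinates R X + t. Camera axes: x right, y down, z forward; pixel columns grow to the right and rows downward; lengths in mm; the calibration is good to about 2 mm. A picture is of the moment at which its call begins: read the wrist's pose just before it. camera_info takes no time and is no camera call; for the wrist camera it gives the pose at the moment of the call.
- ctrl.finish_job(): hands the job in, once; it reports no verdict.
Trained networks look in the newest picture that a camera, given by its name, has taken for a name from the list of things; names that differ only in an ending like _2 or _b are one class to them, and where a whole thing is asked for, a point or a joint stands for the part that bears it (a point fixed in the world has none). Each returns a list of dicts, best first, with "conf" (0 to 1); they miss things now and then, are a little off and sometimes report something else, mostly with a low value. They report only what shows in the picture. A call takes as long as a camera call. They do not tell look-alikes from the thing itself.
- ctrl.search_frame(label, camera): "extent" ([centre column, centre row, width, height] in pixels, round what is visible of it).
- ctrl.silhouettes(label, camera): "region" (384x512 bool, what is visible of it) and "extent" ([centre column, centre row, width, height] in pixels, round what is visible of it).
- ctrl.mark_of(label, camera): "point" ([column, row] in pixels: a listed point, or the origin of a listed thing).
The state is a dict: "clock": time; "qpos": joint angles; "qd": joint speeds; "tau": joint torques, N m; "eef_pos": TCP position; "tool_rot": TCP orientation; "force": force on the tool from outside, world axes, zero at the start; "torque": the same for the moment, N m; "width": finger opening in mm.
Only numpy, scipy, OpenCV 4.12 (cv2) and the standard library are available. Lean on these libraries where they do the work, as an engineer would, in place of code of your own. Each camera call takes 0.05 s, during which the arm holds its last target.

## Working session

There is one attempt and no reset: what is moved stays moved. The work goes in short steps, Python scripts to look and compute and a tool call to move; the robot and the scene stay as the last step left them, time stands still between calls to the robot, and variables do not carry over. Pictures are saved under pics/ and viewed, and the job is handed in when it is done.

Besides the shell and the picture viewer there is one more tool, called after "Request:" by a JSON object that holds its "name" and its "arguments". servo_tool: Moves the arm, as the interface text tells. Its arguments: {"type":"object","properties":{"rows":{"type":"array"}},"required":["rows"]}

```bash
mkdir -p pics; cat > h.py <<'E'
import numpy as np, cv2
from cell import ctrl
from scipy.spatial.transform import Rotation as Ro
def cam(n):
    c=ctrl.camera_info(n); f=192/np.tan(np.radians(c['fovy'])/2)
    return f,c['cx'],c['cy'],np.array(c['R']),np.array(c['t'])
def proj(X,n,c=None):
    f,cx,cy,R,t=c or cam(n); p=R@np.array(X,float)+t; return np.array([cx+f*p[0]/p[2],cy+f*p[1]/p[2]])
def onz(px,z,n,c=None):
    f,cx,cy,R,t=c or cam(n); d=R.T@np.array([(px[0]-cx)/f,(px[1]-cy)/f,1]); o=-R.T@t
    return o+d*(z-o[2])/d[2]
def snap(n,name,crop=None,s=1):
    im=ctrl.get_image(n); 
    cv2.imwrite('pics/raw_'+name+'.png',im[:,:,::-1])
    save(im,name,crop,s); return im
def save(im,name,crop=None,s=1):
    if crop: a,b,c,d=crop; im=im[b:d,a:c]
    cv2.imwrite('pics/'+name+'.png',cv2.resize(im[:,:,::-1],None,fx=s,fy=s,interpolation=cv2.INTER_CUBIC))
E
python3 - <<'E'
from h import *
np.set_printoptions(precision=3,suppress=True)
for n in ['top','side','wrist']:
    snap(n,n+'0',None,1.5)
    print(n,cam(n), 'origin',-cam(n)[3].T@cam(n)[4])
    for l in ['bar_grip','posts_seat','plate_grip','plate_edge','stand','screwdriver','jar','rod_tub']:
        print(l,[(round(d['conf'],2),np.round(d['point'])) for d in ctrl.mark_of(l,n)][:4])
s=ctrl.read_state();print(s)
E
```

```text
top (np.float64(383.9744929296089), 258.1486995961792, 188.4403932601691, array([[ 0.022, -1.   ,  0.013],
       [-0.981, -0.024, -0.191],
       [ 0.191, -0.009, -0.982]]), array([  82.211,  496.882, 1193.378])) origin [ 257.719  104.562 1265.088]
bar_grip [(0.73, array([128., 258.])), (0.7, array([167., 188.])), (0.49, array([256., 171.]))]
posts_seat [(0.87, array([224., 164.])), (0.84, array([225., 252.]))]
plate_grip [(0.97, array([316., 182.]))]
plate_edge [(0.89, array([255., 169.]))]
stand [(0.69, array([294., 180.]))]
screwdriver [(0.7, array([387., 206.]))]
jar []
rod_tub [(0.69, array([190., 128.]))]
side (np.float64(498.3799704309301), 251.60464131169857, 199.51817947951432, array([[-0.98 , -0.198,  0.003],
       [-0.11 ,  0.532, -0.839],
       [ 0.164, -0.823, -0.544]]), array([ 507.103,   60.334, 1693.187])) origin [ 225.829 1461.874  969.331]
bar_grip [(0.85, array([237., 270.])), (0.63, array([217., 309.])), (0.63, array([309., 304.])), (0.6, array([224., 214.]))]
posts_seat [(0.75, array([310., 220.])), (0.56, array([225., 213.]))]
plate_grip [(0.56, array([260., 
[... 315 characters left out ...]
 [ 0.912, -0.274,  0.305],
       [ 0.292, -0.087, -0.952]]), array([-650.021,  -41.781,  379.021])) origin [114.192 644.249 373.942]
bar_grip [(0.92, array([184., 242.]))]
posts_seat []
plate_grip []
plate_edge []
stand []
screwdriver []
jar []
rod_tub []
{'clock': 1.35, 'qpos': array([-1.345,  0.628,  0.039,  1.517, -0.027,  0.996, -0.02 ]), 'qd': array([ 0.001, -0.001, -0.001,  0.   ,  0.   ,  0.001, -0.   ]), 'tau': array([  0.001, -56.328,   1.226, -19.378,   0.011,   0.002,   0.   ]), 'eef_pos': array([186.987, 622.534, 209.603]), 'tool_rot': array([ 2.006,  1.571, -2.998]), 'force': array([-0.024, -0.113,  0.571]), 'torque': array([-0.015,  0.014, -0.019]), 'width': 85.23148742093176}
```

View pics/top0.png

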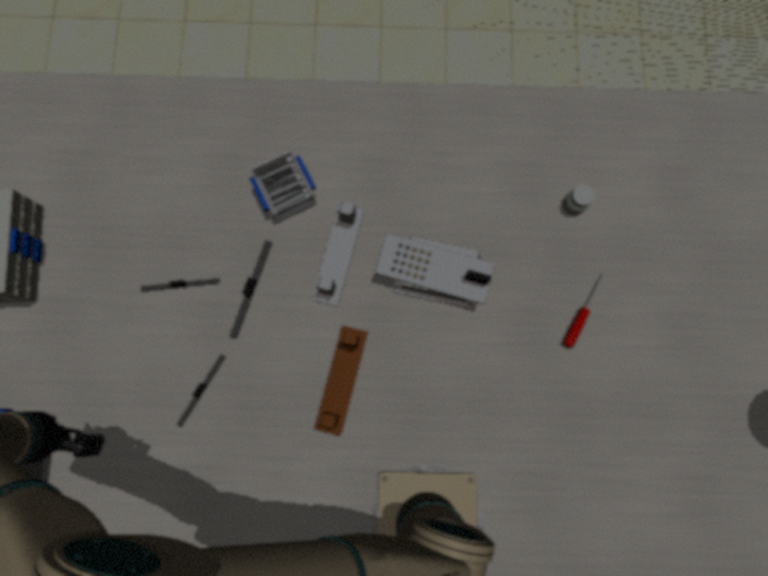

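View pics/side0.png

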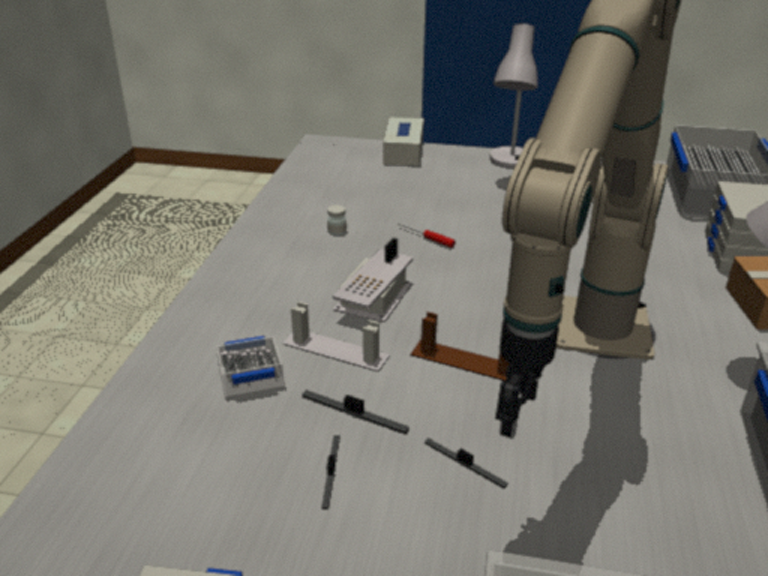

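View pics/wrist0.png

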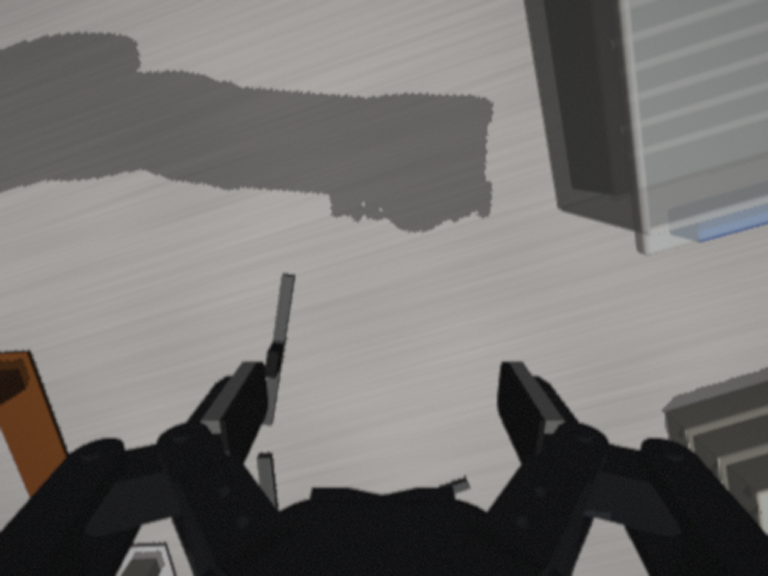

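Candidates for the bar in top (512-wide px): (166,192) large, (119,190) small, (134,259) small. The one at (166,192) = side (236,270) is longest. For posts: white at (224,168), brown at (228,253); white is meant. Confirming with enlarged crops, and measuring.

```bash
python3 - <<'E'
from h import *
np.set_printoptions(precision=1,suppress=True)
T=cv2.imread('pics/raw_top0.png')[:,:,::-1]; S=cv2.imread('pics/raw_side0.png')[:,:,::-1]
save(T,'topc',(140,110,340,250),4); save(S,'sidec',(180,140,300,300),3.7)
for n,p in [('top',(166.7,188)),('side',(237,270))]: print('bar',onz(p,23,n))
for n,p in [('top',(119,190)),('top',(134,259))]: print('small',onz(p,23,n))
for n,p in [('top',(224,164)),('side',(225,213))]: print('seat',onz(p,82,n))
for n,p in [('top',(316,182)),('side',(260,166))]: print('pg',onz(p,96,n))
for n,p in [('top',(255,169)),('side',(232,204))]: print('pe',onz(p,65,n))
for n,p in [('top',(294,180)),('side',(246,199))]: print('stand',onz(p,0,n))
for l,n in [('bar_grip','top'),('bar_grip','side'),('plate_grip','top'),('plate_grip','side')]:
    for d in ctrl.silhouettes(l,n):
        m=d['region'];ys,xs=np.nonzero(m)
        r=cv2.minAreaRect(np.c_[xs,ys].astype(np.float32)); print(l,n,round(d['conf'],2),r,m.sum())
        z=10 if 'bar' in l else 70
        b=cv2.boxPoints(r); print([onz(q,z,n)[:2] for q in b])
E
```

```text
bar [493.5 394.1  23. ]
bar [479.1 401.6  23. ]
small [483.  549.5  23. ]
small [262.  481.9  23. ]
seat [564.4 204.3  82. ]
seat [560.3 211.4  82. ]
pg [510.3 -85.6  96. ]
pg [503.8 -84.4  96. ]
pe [554.8 105.6  65. ]
pe [556.8 132.   65. ]
stand [536.  -26.9   0. ]
stand [538.9  -5.4   0. ]
bar_grip top 0.79 ((166.18556213378906, 192.20680236816406), (8.016361236572266, 67.4051742553711), 19.79887580871582) 387
[array([380. , 440.5]), array([595.6, 379.9]), array([586.8, 354. ]), array([371.8, 415.3])]
bar_grip top 0.7 ((120.44831848144531, 188.95730590820312), (4.930072784423828, 51.43393325805664), 84.5596694946289) 219
[array([486.9, 634.8]), array([507.6, 467.3]), array([491.1, 464.4]), array([470.5, 631.6])]
bar_grip top 0.48 ((132.50660705566406, 260.7076416015625), (5.034298419952393, 52.127296447753906), 30.650663375854492) 185
[array([189.9, 533.3]), array([332.7, 460.7]), array([324.8, 446.1]), array([182.3, 519. ])]
bar_grip side 0.96 ((236.86976623535156, 271.4822998046875), (74.65283966064453, 12.339029312133789), 19.05770492553711) 528
[array([595.2, 388. ]), array([5
[... 240 characters left out ...]
0.3, 515.1]), array([190.3, 545.1])]
bar_grip side 0.52 ((219.98416137695312, 314.4979553222656), (6.366573333740234, 49.876827239990234), 7.352379322052002) 269
[array([482.2, 649.3]), array([510.7, 475.4]), array([492.8, 475.1]), array([466.3, 648.7])]
plate_grip top 0.66 ((289.41510009765625, 179.0471649169922), (76.09774017333984, 29.257795333862305), 15.94539737701416) 2145
[array([508.4, 124.2]), array([601.7, 100.8]), array([ 538.5, -134.9]), array([ 446.8, -108.3])]
plate_grip side 0.59 ((248.87509155273438, 185.6199188232422), (22.53614044189453, 54.47917175292969), 46.16913986206055) 1046
[array([600.3, 101.2]), array([ 520. , -187.5]), array([442.5, -77.9]), array([527.8, 184.6])]
```

View pics/topc.png

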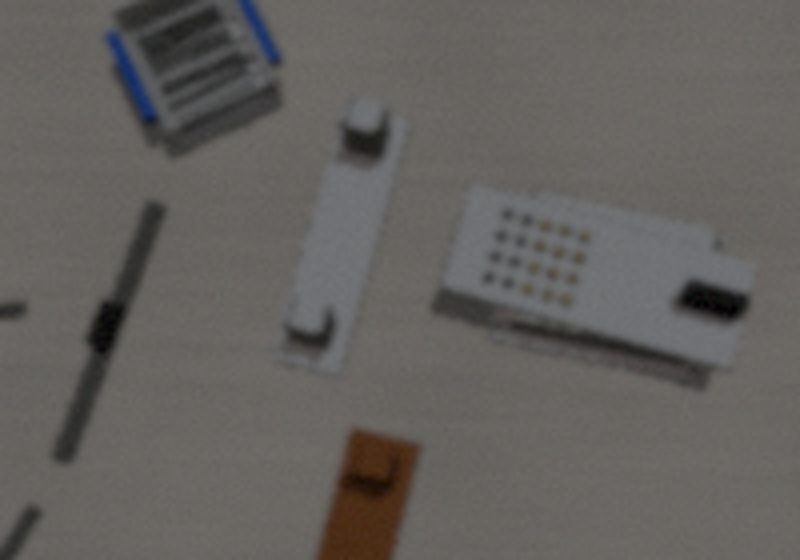

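View pics/sidec.png

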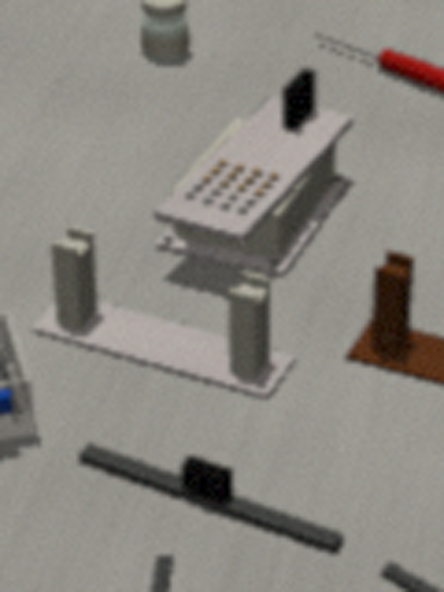

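```bash
cat >> h.py <<'E'
def plan(pos,jaw,state=None):
    """target TCP pos, jaw dir (xy angle deg mod 180), tool down. print total shift in tool frame & rotvec"""
    s=state or ctrl.read_state(); R=Ro.from_euler('xyz',s['tool_rot']).as_matrix()
    best=None
    for k in (0,180):
        a=np.radians(jaw+k); z=np.array([np.cos(a),np.sin(a),0]); x=np.array([0,0,-1.]); y=np.cross(z,x)
        Rt=np.c_[x,y,z]; rv=Ro.from_matrix(R.T@Rt).as_rotvec()
        if best is None or np.linalg.norm(rv)<np.linalg.norm(best[0]): best=(rv,Rt)
    rv,Rt=best; d=np.array(pos)-s['eef_pos']
    jz=np.degrees(np.arctan2(R[1,2],R[0,2]))
    print('jaw now',jz.round(2),'tilt',np.degrees(np.arccos(-R[2,0])).round(2),'dist',np.linalg.norm(d).round(1))
    print('shift now-frame units',np.round(R.T@d/750,4),' target-frame',np.round(Rt.T@d/750,4),'turn units(6deg)',np.round(np.degrees(rv)/6,3))
E
python3 - <<'E'
from h import *
np.set_printoptions(precision=1,suppress=True)
c=lambda x,y:(140+x/4,110+y/4)
s=lambda x,y:(180+x/3.7,140+y/3.7)
def L(a,b,z,n):
    A=onz(a,z,n)[:2];B=onz(b,z,n)[:2]; d=B-A; print(n,(A+B)/2,np.hypot(*d),np.degrees(np.arctan2(d[1],d[0])))
L(c(64,460),c(155,205),8,'top'); L(s(335,543),s(85,455),8,'side')
print('posts');L(c(311,322),c(365,113),92,'top'); L(s(252,284),s(76,240),90,'side')
print('plate');
P=[onz(c(*q),70,'top')[:2] for q in [(472,186),(445,290),(732,367),(755,262)]]
print(P,(P[0]+P[1])/2,(P[2]+P[3])/2); d=(P[0]+P[1]-P[2]-P[3])/2;print(np.hypot(*d),np.degrees(np.arctan2(d[1],d[0])))
st=ctrl.read_state();R=Ro.from_euler('xyz',st['tool_rot']).as_matrix();print(R)
cc=cam('wrist');print(R.T@(-cc[3].T@cc[4]-st['eef_pos']))
plan((486,398,200),74)
E
```

```text
top [480.9 393.7] 224.90749212820973 -15.676503184666764
side [482.3 404.6] 221.63219831362846 -15.836623961866197
posts
top [561.8 201.6] 174.31843495856629 -11.857956572265744
side [563.7 211. ] 165.71252361417314 -11.91502565192797
plate
[array([595.2,  96.9]), array([509.1, 116.5]), array([ 452.7, -111.5]), array([ 538.2, -130.8])] [552.2 106.7] [ 495.4 -121.2]
234.81947153425256 76.02095528854352
[[-0.  -1.   0.3]
 [-0.   0.3  1. ]
 [-1.   0.  -0. ]]
[-164.3   75.9   -0.1]
jaw now 73.28 tilt 0.0 dist 374.1
shift now-frame units [ 0.  -0.5 -0.2]  target-frame [ 0.  -0.5 -0.2] turn units(6deg) [-0.1 -0.  -0. ]
```

```bash
python3 - <<'E'
from h import *
plan((482,400,200),74.2)
E
```

```text
jaw now 73.28 tilt 0.0 dist 369.7
shift now-frame units [ 0.0128 -0.4621 -0.171 ]  target-frame [ 0.0128 -0.4593 -0.1784] turn units(6deg) [-0.154 -0.001 -0.   ]
```

Request:
{"name": "servo_tool", "arguments": {"rows": [{"dx": 0.0128, "dy": -0.07, "dz": -0.028, "wx": -0.154}, {"dy": -0.07785, "dz": -0.0301}, {"dy": -0.07785, "dz": -0.0301}, {"dy": -0.07785, "dz": -0.0301}, {"dy": -0.07785, "dz": -0.0301}]}}

```text
schema error: expected keys dx, dy, dz, wx, wy, wz, fingers
```

Request:
{"name": "servo_tool", "arguments": {"rows": [{"dy": -0.0778, "dz": -0.03}, {"dy": 0}, {"dy": 0}]}}

```text
schema error: expected keys dx, dy, dz, wx, wy, wz, fingers
```

```bash
python3 - <<'E'
from h import *
s=ctrl.read_state();print(s['eef_pos'],s['clock'],s['force'])
cc=cam('wrist');snap('wrist','w1',None,1.5);print(cc)
for l in ['bar_grip','posts_seat']:
    for d in ctrl.mark_of(l,'wrist'): print(l,d['conf'],d['point'],onz(d['point'],{'bar_grip':23,'posts_seat':82}[l],'wrist'))
for d in ctrl.silhouettes('bar_grip','wrist'):
    ys,xs=np.nonzero(d['region']); print(d['conf'],d['extent'],cv2.minAreaRect(np.c_[xs,ys].astype(np.float32)))
plan((482,400,200),74.2)
E
```

```text
[186.95349197 622.52327743 209.58367025] 1.55 [-0.22635134 -0.36521569  0.8322037 ]
(np.float64(265.54772426424853), 254.5691637292916, 192.1131939521157, array([[ 2.87187731e-01,  9.57874273e-01,  2.90098226e-04],
       [ 9.12342473e-01, -2.73628727e-01,  3.04562854e-01],
       [ 2.91812301e-01, -8.72020459e-02, -9.52492196e-01]]), array([-650.01363782,  -41.78189141,  379.02056279]))
bar_grip 0.6 [183.7, 244.1] [268.94791339 488.46168778  23.        ]
0.76 [187.8, 234.4, 19.7, 100.6] ((183.76205444335938, 232.81796264648438), (11.872309684753418, 101.55480194091797), 8.365885734558105)
0.72 [179.4, 321.6, 14.9, 40.9] ((177.9399871826172, 321.0799865722656), (39.45655822753906, 11.172287940979004), 81.8698959350586)
0.45 [303.1, 324.1, 13.9, 15.2] ((305.0137023925781, 324.369873046875), (9.36329174041748, 14.747185707092285), 69.44395446777344)
jaw now 73.28 tilt 0.0 dist 369.7
shift now-frame units [ 0.0128 -0.4621 -0.171 ]  target-frame [ 0.0128 -0.4593 -0.1784] turn units(6deg) [-0.153 -0.    -0.   ]
```

View pics/w1.png

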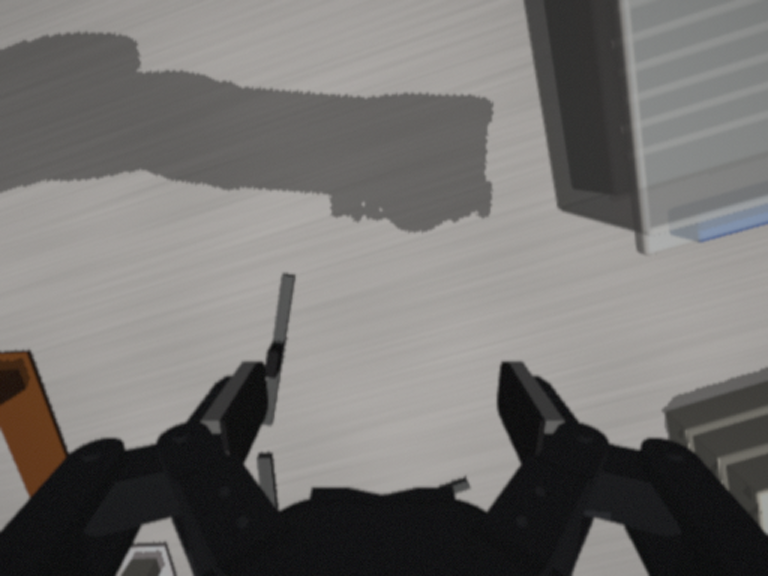

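All keys are needed in every row; the arm had not moved, so the view is unchanged.

Request:
{"name": "servo_tool", "arguments": {"rows": [{"dx": 0.0128, "dy": -0.07, "dz": -0.028, "wx": -0.154, "wy": 0, "wz": 0, "fingers": 0}, {"dx": 0, "dy": -0.07785, "dz": -0.0301, "wx": 0, "wy": 0, "wz": 0, "fingers": 0}, {"dx": 0, "dy": -0.07785, "dz": -0.0301, "wx": 0, "wy": 0, "wz": 0, "fingers": 0}, {"dx": 0, "dy": -0.07785, "dz": -0.0301, "wx": 0, "wy": 0, "wz": 0, "fingers": 0}, {"dx": 0, "dy": -0.07785, "dz": -0.0301, "wx": 0, "wy": 0, "wz": 0, "fingers": 0}]}}

```text
clock: 2.38
eef_pos: [432.6, 435.9, 200.2]
tool_rot: [-0.294, 1.57, 1.002]
force: [0.1, 1.2, -0.1]
width: 85.5
```

Request:
{"name": "servo_tool", "arguments": {"rows": [{"dx": 0, "dy": -0.0778, "dz": -0.03, "wx": 0, "wy": 0, "wz": 0, "fingers": 0}, {"dx": 0, "dy": 0, "dz": 0, "wx": 0, "wy": 0, "wz": 0, "fingers": 0}, {"dx": 0, "dy": 0, "dz": 0, "wx": 0, "wy": 0, "wz": 0, "fingers": 0}]}}

```text
clock: 2.75
eef_pos: [480.6, 399.9, 199.9]
tool_rot: [1.23, 1.57, 2.524]
force: [-0.2, 0.2, -0.6]
width: 85.5
```

```bash
python3 - <<'E'
from h import *
s=ctrl.read_state();print(s['eef_pos'],s['clock'],s['force'])
cc=cam('wrist');snap('wrist','w2',None,1.5)
for l in ['bar_grip','posts_seat']:
    for d in ctrl.mark_of(l,'wrist'): print(l,d['conf'],d['point'],onz(d['point'],{'bar_grip':23,'posts_seat':82}[l],'wrist'))
for d in ctrl.silhouettes('bar_grip','wrist'):
    ys,xs=np.nonzero(d['region']); print(d['conf'],d['extent'],cv2.minAreaRect(np.c_[xs,ys].astype(np.float32)))
plan((482,400,200),74.2)
E
```

```text
[480.60421849 399.90542986 199.90614824] 2.75 [-0.2086785   0.15878786 -0.58736786]
bar_grip 0.92 [250.4, 175.8] [487.77881849 393.23239365  23.        ]
bar_grip 0.81 [369.2, 143.7] [488.03396198 550.7047004   23.        ]
0.7 [265.0, 24.4, 15.0, 45.0] ((263.25, 22.25), (10.001921653747559, 47.067867279052734), 11.309932708740234)
0.66 [367.5, 142.2, 121.7, 61.8] ((368.58929443359375, 144.39564514160156), (13.962048530578613, 136.01736450195312), 67.10945129394531)
0.59 [255.0, 164.3, 15.8, 167.3] ((252.49996948242188, 163.99996948242188), (163.99996948242188, 12.999998092651367), 90.0)
jaw now 74.38 tilt 0.05 dist 2.8
shift now-frame units [ 0.     -0.0037 -0.0006]  target-frame [ 0.     -0.0037 -0.0006] turn units(6deg) [ 0.03   0.004 -0.008]
```

View pics/w2.png

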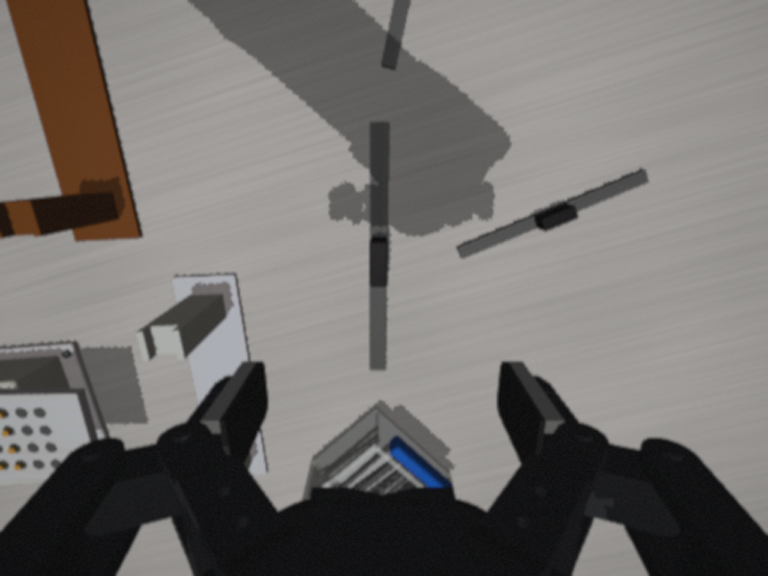

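```bash
python3 - <<'E'
from h import *
im=cv2.imread('pics/raw_w2.png')[:,:,::-1]; save(im,'w2c',(220,70,290,260),3.1)
def L(a,b,z,n):
    A=onz(a,z,n)[:2];B=onz(b,z,n)[:2]; d=B-A; print(A,B,(A+B)/2,np.hypot(*d),np.degrees(np.arctan2(d[1],d[0])))
L((253,81.5),(252,246.5),10,'wrist')
# column edges by gradient
g=im.astype(float).mean(2)
for r in (100,115,130,200,220,235,170,180,188):
    print(r,np.round(g[r-2:r+3,238:268].mean(0)).astype(int))
print(np.round(g[70:255,249:256].mean(1)).astype(int))
E
```

```text
[376.50127149 427.93412469] [596.67768405 364.52409899] [486.58947777 396.22911184] 229.12547654953542 -16.066212834909695
100 [96 96 96 96 97 97 96 93 78 60 54 53 53 52 53 53 52 54 54 55 56 69 88 94
 95 95 95 95 94 95]
115 [158 159 159 159 159 158 157 148 114  75  58  54  53  52  52  52  52  54
  54  54  59  75  91  95  96  95  95  95  95  94]
130 [100 100 100  98  98  98  97  93  79  61  53  53  52  52  51  52  52  53
  54  54  65  88  95  96  96  96  95  96  96  96]
200 [155 155 155 155 155 156 155 145 111  87  81  82  82  81  82  83  81  81
  82  96 130 151 156 157 157 157 157 157 156 156]
220 [153 153 153 153 154 153 153 144 110  85  80  81  81  81  81  81  80  81
  82 103 141 154 155 155 155 155 155 155 155 155]
235 [153 153 153 153 153 153 153 144 112  86  80  80  80  80  80  80  79  79
  86 111 143 153 154 154 154 154 153 154 154 154]
170 [157 158 158 158 158 158 158 144  90  46  41  41  40  40  41  41  41  41
  40  38  57 101 138 154 156 157 156 156 157 157]
180 [158 158 158 158 158 157 156 143  90  44  38  39  40  40  40  40  39  39
  38  43  80 125 150 156 156 156 157 157 
[... 187 characters left out ...]
7  53  53  53  53  53
  53  53  53  53  54  53  53  53  53  53  53  53  53  52  53  52  53  53
  53  53  53  53  53  53  53  52  53  53  53  53  54  55  58  63  64  59
  54  52  52  52  52  52  52  52  52  52  52  52  52  52  51  52  52  51
  51  52  52  52  52  52  52  55  64  76  82  81  75  64  53  43  27  15
  17  25  34  41  41  42  42  41  41  41  41  41  41  41  40  40  40  40
  40  40  39  39  39  39  38  37  38  38  38  38  45  63  78  82  82  82
  82  82  82  82  82  82  82  81  82  82  82  81  82  82  81  81  81  81
  81  81  81  81  81  81  81  81  81  80  80  80  81  80  80  80  80  80
  80  80  79  80  80  79  79  79  79  79  79  79  80  86 107 134 150 154
 154 153 153 154 155]
```

View pics/w2c.png

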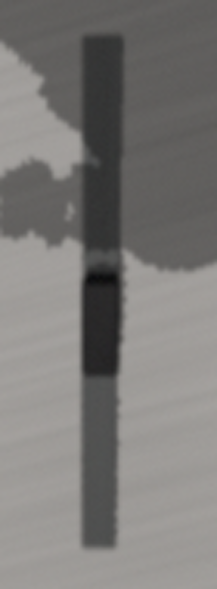

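```bash
python3 - <<'E'
from h import *
print(onz((252,176),36,'wrist'))
plan((486.5,395.8,8),73.95)
E
```

```text
[485.69255035 396.07049708  36.        ]
jaw now 74.38 tilt 0.05 dist 192.2
shift now-frame units [ 0.256  -0.0112 -0.0045]  target-frame [ 0.256  -0.011  -0.0043] turn units(6deg) [ 0.072  0.004 -0.008]
```

Request:
{"name": "servo_tool", "arguments": {"rows": [{"dx": 0.05, "dy": -0.011, "dz": -0.0044, "wx": 0.06, "wy": 0, "wz": 0, "fingers": 0}, {"dx": 0.075, "dy": 0, "dz": 0, "wx": 0, "wy": 0, "wz": 0, "fingers": 0}, {"dx": 0.075, "dy": 0, "dz": 0, "wx": 0, "wy": 0, "wz": 0, "fingers": 0}, {"dx": 0.056, "dy": 0, "dz": 0, "wx": 0, "wy": 0, "wz": 0, "fingers": 0}, {"dx": 0, "dy": 0, "dz": 0, "wx": 0, "wy": 0, "wz": 0, "fingers": 0}]}}

```text
clock: 3.58
eef_pos: [484.7, 393.2, 4.9]
tool_rot: [2.494, 1.563, -2.499]
force: [0.0, -0.9, 1.2]
width: 85.0
```

Request:
{"name": "servo_tool", "arguments": {"rows": [{"dx": 0, "dy": 0, "dz": 0, "wx": 0, "wy": 0, "wz": 0, "fingers": 1}, {"dx": 0, "dy": 0, "dz": 0, "wx": 0, "wy": 0, "wz": 0, "fingers": 1}, {"dx": 0, "dy": 0, "dz": 0, "wx": 0, "wy": 0, "wz": 0, "fingers": 1}, {"dx": 0, "dy": 0, "dz": 0, "wx": 0, "wy": 0, "wz": 0, "fingers": 1}, {"dx": 0, "dy": 0, "dz": 0, "wx": 0, "wy": 0, "wz": 0, "fingers": 1}]}}

```text
clock: 4.2
eef_pos: [488.6, 394.5, 9.3]
tool_rot: [-0.526, 1.569, 0.762]
force: [-1.3, -1.2, 6.0]
width: 13.9
```

```bash
python3 - <<'E'
from h import *
s=ctrl.read_state();print(s['eef_pos'],s['clock'],s['force'],s['width'])
snap('wrist','w3',None,1.5)
s=ctrl.read_state();print(s['eef_pos'],s['clock'],s['force'],s['width'])
plan((486.5,395.8,8),73.95)
E
```

```text
[488.58287309 394.48276411   9.34081445] 4.2 [-1.34093509 -1.23288621  6.01302779] 13.8867899948736
[488.51815454 394.50696992   9.33137653] 4.25 [-0.77289574 -1.78948277  6.75172936] 13.507824613669577
jaw now 73.83 tilt 0.08 dist 2.7
shift now-frame units [0.0018 0.0031 0.0009]  target-frame [0.0018 0.0031 0.0009] turn units(6deg) [-0.02   0.011  0.006]
```

View pics/w3.png

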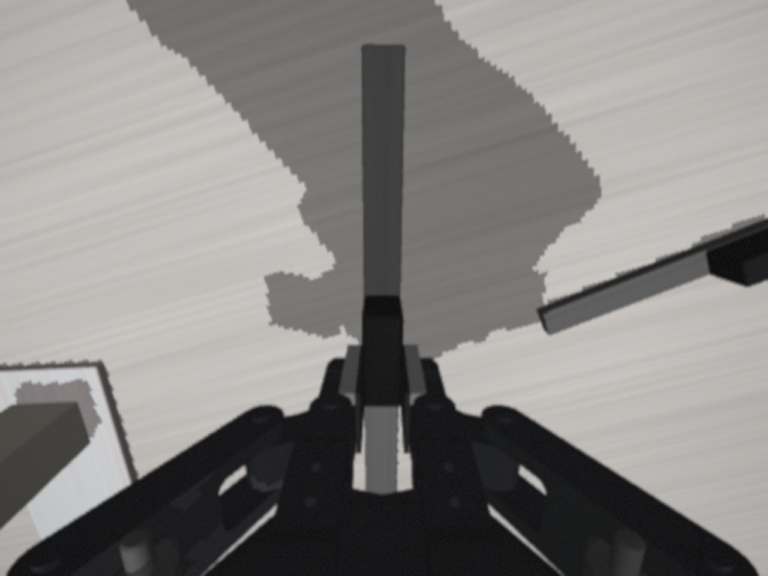

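Request:
{"name": "servo_tool", "arguments": {"rows": [{"dx": -0.03, "dy": 0, "dz": 0, "wx": 0, "wy": 0, "wz": 0, "fingers": 1}, {"dx": -0.06, "dy": 0, "dz": 0, "wx": 0, "wy": 0, "wz": 0, "fingers": 1}, {"dx": -0.07, "dy": 0, "dz": 0, "wx": 0, "wy": 0, "wz": 0, "fingers": 1}, {"dx": -0.07, "dy": 0, "dz": 0, "wx": 0, "wy": 0, "wz": 0, "fingers": 1}, {"dx": -0.06, "dy": 0, "dz": 0, "wx": 0, "wy": 0, "wz": 0, "fingers": 1}]}}

```text
clock: 4.88
eef_pos: [487.9, 393.9, 227.6]
tool_rot: [-0.483, 1.57, 0.805]
force: [0.4, 1.3, -3.0]
width: 13.5
```

```bash
python3 - <<'E'
from h import *
s=ctrl.read_state();print(s['eef_pos'],s['clock'],s['force'],s['width'])
plan((622,294,230),78.1)
E
```

```text
[487.91712948 393.94521905 227.56792058] 4.875 [ 0.38460339  1.28350233 -3.0265519 ] 13.54269879088412
jaw now 73.83 tilt 0.04 dist 167.3
shift now-frame units [-0.0032 -0.2088 -0.0782]  target-frame [-0.0032 -0.2024 -0.0935] turn units(6deg) [-0.711  0.005  0.003]
```

Request:
{"name": "servo_tool", "arguments": {"rows": [{"dx": -0.0032, "dy": -0.045, "dz": -0.019, "wx": -0.35, "wy": 0, "wz": 0, "fingers": 1}, {"dx": 0, "dy": -0.055, "dz": -0.024, "wx": -0.36, "wy": 0, "wz": 0, "fingers": 1}, {"dx": 0, "dy": -0.055, "dz": -0.025, "wx": 0, "wy": 0, "wz": 0, "fingers": 1}, {"dx": 0, "dy": -0.05, "dz": -0.023, "wx": 0, "wy": 0, "wz": 0, "fingers": 1}, {"dx": 0, "dy": 0, "dz": 0, "wx": 0, "wy": 0, "wz": 0, "fingers": 1}]}}

```text
clock: 5.5
eef_pos: [624.9, 286.6, 227.1]
tool_rot: [-2.616, 1.567, -1.26]
force: [-1.1, -0.3, -2.8]
width: 13.5
```

Request:
{"name": "servo_tool", "arguments": {"rows": [{"dx": 0, "dy": 0, "dz": 0, "wx": 0, "wy": 0, "wz": 0, "fingers": 1}, {"dx": 0, "dy": 0, "dz": 0, "wx": 0, "wy": 0, "wz": 0, "fingers": 1}]}}

```text
clock: 5.75
eef_pos: [620.4, 293.6, 227.8]
tool_rot: [1.261, 1.569, 2.626]
force: [-0.0, 1.3, -1.5]
width: 13.7
```

```bash
python3 - <<'E'
from h import *
s=ctrl.read_state();print(s['eef_pos'],s['clock'],s['force'],s['width'])
cc=cam('wrist');print(cc)
im=snap('wrist','w4',None,1.5); save(im,'w4c',(40,0,300,300),2)
for l in ['bar_grip','posts_seat','plate_edge']:
    for d in ctrl.mark_of(l,'wrist'): print(l,d['conf'],d['point'],onz(d['point'],{'bar_grip':23,'posts_seat':82,'plate_edge':65}[l],'wrist',cc))
plan((622,294,230),78.1)
E
```

```text
[620.43498223 293.64323538 227.75192021] 5.75 [-0.03237799  1.28327558 -1.50276225] 13.689385803992902
(np.float64(265.54772426424853), 254.5691637292916, 192.1131939521157, array([[ 2.03447883e-01,  9.79085496e-01,  7.42317390e-04],
       [ 9.32915627e-01, -1.94084036e-01,  3.03314721e-01],
       [ 2.97115116e-01, -6.10162185e-02, -9.52890145e-01]]), array([-413.67254394, -568.60091815,  230.26527512]))
bar_grip 0.73 [253.6, 229.4] [719.52877142 271.46625548  23.        ]
bar_grip 0.73 [440.9, 19.7] [492.92755604 550.2807852   23.        ]
posts_seat 0.58 [169.3, 151.7] [574.07951255 201.35280009  82.        ]
plate_edge 0.61 [95.7, 150.3] [555.51734061 107.31625228  65.        ]
jaw now 78.18 tilt 0.01 dist 2.4
shift now-frame units [-0.0026 -0.0007  0.0016]  target-frame [-0.0026 -0.0007  0.0016] turn units(6deg) [ 0.013  0.002 -0.001]
```

View pics/w4.png

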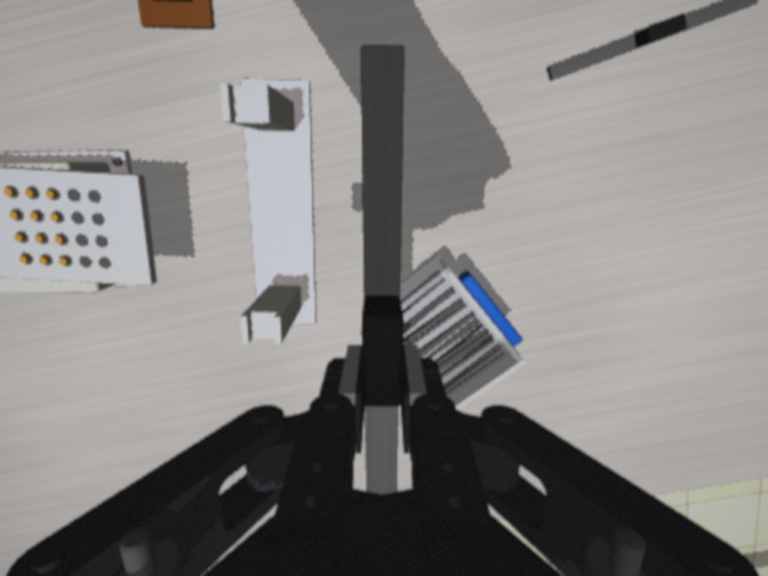

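View pics/w4c.png

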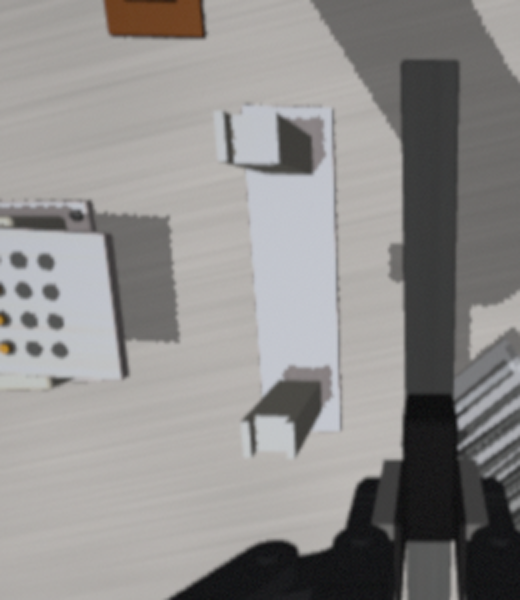

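```bash
python3 - <<'E'
from h import *
im=cv2.imread('pics/raw_w4.png')[:,:,::-1]
a=cv2.resize(im[45:95,140:210],None,fx=8,fy=8,interpolation=cv2.INTER_CUBIC)
b=cv2.resize(im[180:235,155:225],None,fx=8,fy=8,interpolation=cv2.INTER_CUBIC)[:440]
c=cv2.resize(im[10:60,225:295],None,fx=6,fy=6)
cv2.imwrite('pics/w4p.png',np.vstack([a[:290],b[:300]])[:,:,::-1])
E
```

```text
(no output)
```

View pics/w4p.png

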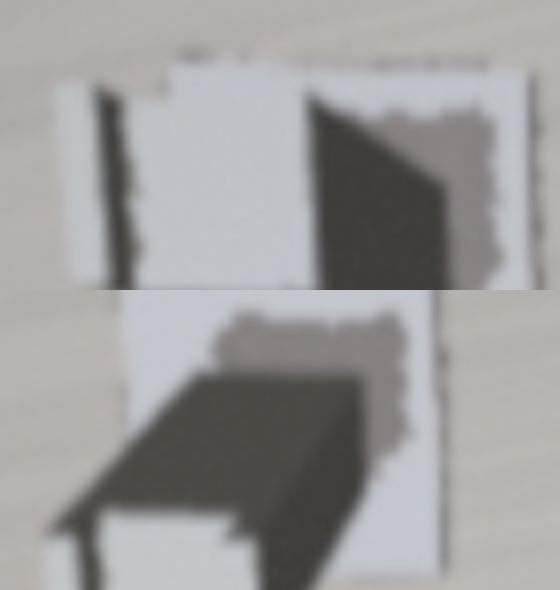

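```bash
python3 - <<'E'
from h import *
np.set_printoptions(precision=2,suppress=True)
P=[onz(q,92,'wrist')[:2] for q in [(147.25,55.6),(178.75,56.7),(160.6,210.4),(187.5,210.4)]]
print(P,np.hypot(*(P[1]-P[0])),np.hypot(*(P[3]-P[2])))
A=(P[0]+P[1])/2;B=(P[2]+P[3])/2;d=B-A;L=np.hypot(*d);u=d/L
print('L',L,'ang',np.degrees(np.arctan2(d[1],d[0])),'seat',(A+B)/2+12*u)
# base strip edges right side line at z=6
for a,b in [((206.5,54),(210.2,214))]:
    A=onz(a,6,'wrist')[:2];B=onz(b,6,'wrist')[:2];d=B-A;print('strip edge',np.hypot(*d),np.degrees(np.arctan2(d[1],d[0])))
# plate outer edge top z=70: corners
c=[onz(q,70,'wrist')[:2] for q in [(93.3,117.5),(102,189)]]; print(c,(c[0]+c[1])/2,np.hypot(*(c[1]-c[0])),np.degrees(np.arctan2(*(c[1]-c[0])[::-1])))
# held bar : near end, z = bar top ~ TCP z+?
s=ctrl.read_state(); print(s['eef_pos'])
im=cv2.imread('pics/raw_w4.png').astype(float).mean(2)
for r in (45,80,120,160): print(r,im[r-2:r+3,230:280].mean(0).astype(int))
print(im[24:40,245:262].mean(1).astype(int), im[185:290,250:260].mean(1).astype(int))
E
```

```text
[array([475.4 , 211.41]), array([482.93, 242.56]), array([640.33, 172.25]), array([647.01, 204.21])] 32.04577446475105 32.65303325075261
L 169.0064629316294 ang -13.257941777540914 seat [573.1  204.86]
strip edge 226.0398590551462 -13.474679644339764
[array([519.53, 121.4 ]), array([604.07,  98.53])] [561.8  109.96] 87.58118693784854 -15.141937092210778
[621.23 292.93 228.05]
45 [108 108 108 108 108 108 108 108 108 102  78  59  59  58  59  59  59  59
  59  58  58  58  58  59  59  57  57  57  57  57  57  58  59  59  59  59
  60  58  58  76  97 104 105 105 105 105 105 106 105 105]
80 [177 176 176 176 176 177 177 177 176 176 161 105  64  59  59  59  59  59
  59  58  58  58  59  58  58  57  58  57  58  58  58  59  60  60  59  59
  59  58  73  99 108 108 108 108 108 107 107 108 107 107]
120 [177 177 177 176 173 165 161 160 160 159 150 115  75  60  60  59  60  59
  59  58  58  58  58  58  58  57  57  58  58  59  59  60  60  59  60  59
  58  65  89 105 109 109 109 109 109 108 109 108 108 108]
160 [177 176 176 177 177 177 177 177 177 177 177 162 106  65  59  59  59  58
  59  58  59  58  58  57  57  57  57  58  57  58  59  60  59  59  59  59
  59  77 100 108 109 109 109 109 118 144 170 177 178 178]
[104 105 105 106 103  89  66  57  57  58  58  58  58  58  58  58] [58 57 57 57 57 57 57 58 58 58 56 47 30 17 15 16 15 16 15 15 16 16 16 15
 18 18 21 21 24 24 24 24 24 24 24 24 24 25 25 24 24 24 24 23 24 23 25 23
 24 24 23 24 23 24 23 24 24 24 23 23 23 24 23 23 23 22 23 22 22 22 22 22
 22 22 22 22 22 23 23 21 22 23 21 21 27 46 70 86 89 89 89 89 90 89 89 90
 89 89 89 89 90 89 89 89 89]
```

```bash
python3 - <<'E'
from h import *
np.set_printoptions(precision=2,suppress=True)
s=ctrl.read_state(); R=Ro.from_euler('xyz',s['tool_rot']).as_matrix(); e=np.array([620.43,293.64,227.75])
z=e[2]+0.7
A=onz((254.6,29.7),z,'wrist'); d=-R[:,1]; C=A+115*d
print('end',A,'center',C,'rel tool',R.T@(C-e))
print(proj(C+np.array([0,0,25])-20*d,'wrist'),proj(C+np.array([0,0,25])+20*d,'wrist'), proj(A,'wrist'))
# far end check at block
seat=np.array([573.1,204.9]); t=seat+(e-C)[:2]; print('TCP target xy',t)
plan((*t,150),76.7)
# consistency: top cam
for n in('top','side'):print(n,proj((573,205,82),n))
E
```

```text
end [507.65 316.43 228.45] center [620.22 292.87 228.43] rel tool [-0.68  0.05 -0.8 ]
[254.53 210.03] [254.49 271.41] [254.6  29.7]
TCP target xy [573.31 205.67]
jaw now 78.18 tilt 0.01 dist 126.5
shift now-frame units [ 0.1   0.04 -0.13]  target-frame [ 0.1   0.04 -0.13] turn units(6deg) [ 0.25  0.   -0.  ]
top [223.9  161.37]
side [221.57 211.41]
```

```bash
python3 - <<'E'
from h import *
plan((573.3,205.4,116),76.65)
E
```

```text
jaw now 78.18 tilt 0.01 dist 150.0
shift now-frame units [ 0.1494  0.0386 -0.1274]  target-frame [ 0.1494  0.0352 -0.1283] turn units(6deg) [ 0.255  0.002 -0.001]
```

Request:
{"name": "servo_tool", "arguments": {"rows": [{"dx": 0.02, "dy": 0.0052, "dz": -0.0283, "wx": 0.255, "wy": 0, "wz": 0, "fingers": 1}, {"dx": 0.04, "dy": 0.01, "dz": -0.035, "wx": 0, "wy": 0, "wz": 0, "fingers": 1}, {"dx": 0.05, "dy": 0.01, "dz": -0.035, "wx": 0, "wy": 0, "wz": 0, "fingers": 1}, {"dx": 0.0394, "dy": 0.01, "dz": -0.03, "wx": 0, "wy": 0, "wz": 0, "fingers": 1}, {"dx": 0, "dy": 0, "dz": 0, "wx": 0, "wy": 0, "wz": 0, "fingers": 1}]}}

```text
clock: 6.58
eef_pos: [571.5, 201.6, 113.7]
tool_rot: [2.341, 1.564, -2.608]
force: [0.3, 0.6, -1.9]
width: 13.4
```

Request:
{"name": "servo_tool", "arguments": {"rows": [{"dx": 0, "dy": 0, "dz": 0, "wx": 0, "wy": 0, "wz": 0, "fingers": 1}, {"dx": 0, "dy": 0, "dz": 0, "wx": 0, "wy": 0, "wz": 0, "fingers": 1}]}}

```text
clock: 6.82
eef_pos: [575.7, 206.1, 117.1]
tool_rot: [-0.8, 1.567, 0.537]
force: [1.3, -0.2, -1.2]
width: 13.7
```

```bash
python3 - <<'E'
from h import *
plan((573.3,205.4,116),76.65)
im=snap('wrist','w5',(120,0,392,260),2.2)
im=snap('side','s5',(170,150,310,260),5)
s=ctrl.read_state();print(s['eef_pos'],s['clock'],s['force'],s['width'])
E
```

```text
jaw now 76.65 tilt 0.19 dist 2.7
shift now-frame units [ 0.0015  0.0028 -0.0016]  target-frame [ 0.0015  0.0028 -0.0016] turn units(6deg) [-0.     0.022  0.023]
[575.15487618 205.62223801 116.777676  ] 6.925 [-1.00117242 -0.08398956 -1.80001586] 13.476974200147325
```

View pics/w5.png

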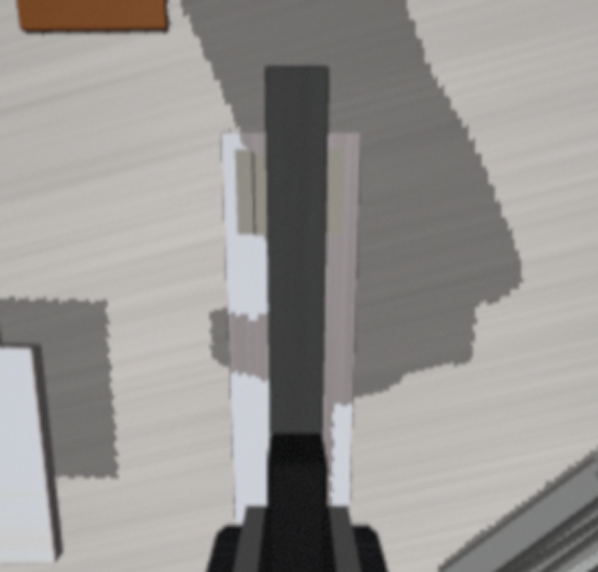

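View pics/s5.png

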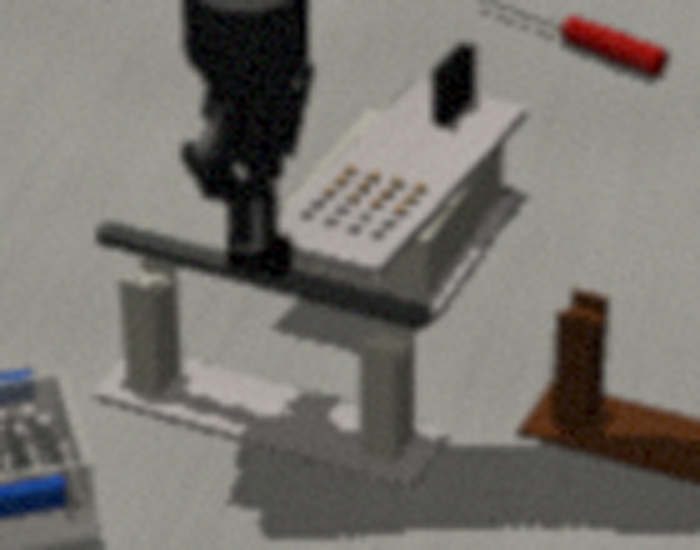

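Request:
{"name": "servo_tool", "arguments": {"rows": [{"dx": 0.006, "dy": 0.002, "dz": -0.002, "wx": 0, "wy": 0, "wz": 0, "fingers": 1}, {"dx": 0.008, "dy": 0, "dz": 0, "wx": 0, "wy": 0, "wz": 0, "fingers": 1}, {"dx": 0.008, "dy": 0, "dz": 0, "wx": 0, "wy": 0, "wz": 0, "fingers": 1}, {"dx": 0.004, "dy": 0, "dz": 0, "wx": 0, "wy": 0, "wz": 0, "fingers": 1}, {"dx": 0, "dy": 0, "dz": 0, "wx": 0, "wy": 0, "wz": 0, "fingers": 1}]}}

```text
clock: 7.55
eef_pos: [572.3, 203.2, 95.9]
tool_rot: [2.166, 1.57, -2.781]
force: [0.2, 0.4, -2.5]
width: 13.4
```

```bash
python3 - <<'E'
from h import *
s=ctrl.read_state();print(s['eef_pos'],s['clock'],s['force'],s['width'])
im=snap('wrist','w6',(120,0,392,260),2.2)
im=snap('side','s6',(170,150,310,260),5)
s=ctrl.read_state();print(s['eef_pos'],s['clock'],s['force'],s['width'])
plan((573.3,205.4,91.3),76.65)
E
```

```text
[572.29896016 203.23730744  95.89732582] 7.55 [ 0.19763475  0.40304314 -2.45568301] 13.384721254431803
[572.64578635 203.40241968  96.37062628] 7.65 [-0.82717754  0.55179656 -2.30856634] 13.580571252766594
jaw now 76.57 tilt 0.01 dist 5.5
shift now-frame units [ 0.0068 -0.0002  0.0028]  target-frame [ 0.0068 -0.0002  0.0028] turn units(6deg) [-0.013  0.001  0.001]
```

View pics/w6.png

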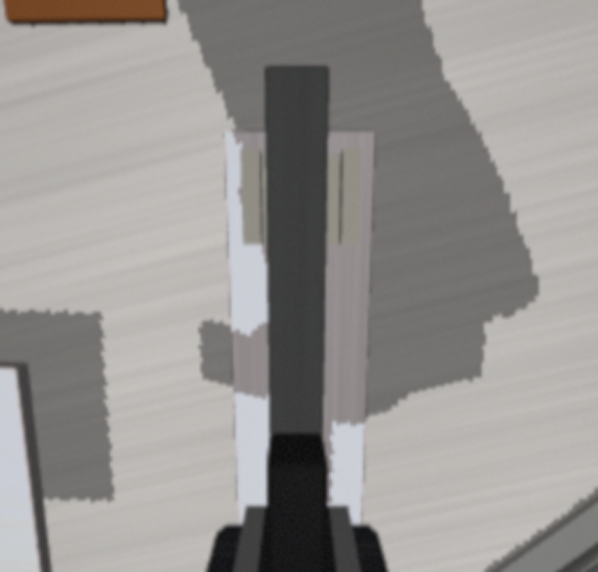

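View pics/s6.png

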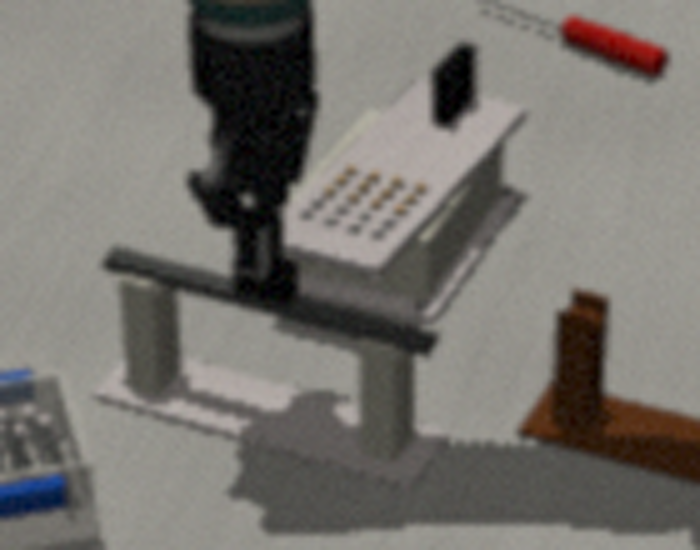

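Request:
{"name": "servo_tool", "arguments": {"rows": [{"dx": 0.002, "dy": 0, "dz": 0.002, "wx": -0.01, "wy": 0, "wz": 0, "fingers": 1}, {"dx": 0.002, "dy": 0, "dz": 0, "wx": 0, "wy": 0, "wz": 0, "fingers": 1}, {"dx": 0.002, "dy": 0, "dz": 0, "wx": 0, "wy": 0, "wz": 0, "fingers": 1}, {"dx": 0, "dy": 0, "dz": 0, "wx": 0, "wy": 0, "wz": 0, "fingers": 1}]}}

```text
clock: 8.15
eef_pos: [572.7, 204.7, 91.7]
tool_rot: [2.242, 1.57, -2.703]
force: [-0.2, -0.2, -2.7]
width: 13.3
```

```bash
python3 - <<'E'
from h import *
im=snap('wrist','w7',(120,0,392,260),2.2)
s=ctrl.read_state();print(s['eef_pos'],s['clock'],s['force'],s['torque'],s['width'])
plan((573.3,205.4,91.3),76.65)
E
```

```text
[572.79887946 204.79478024  91.78368992] 8.2 [-0.08531199  0.23340462 -0.99901662] [-0.03239458  0.01755951 -0.05448351] 13.441645037100804
jaw now 76.64 tilt 0.01 dist 0.9
shift now-frame units [ 0.0006 -0.0005  0.0009]  target-frame [ 0.0006 -0.0005  0.0009] turn units(6deg) [-0.002 -0.001 -0.001]
```

View pics/w7.png

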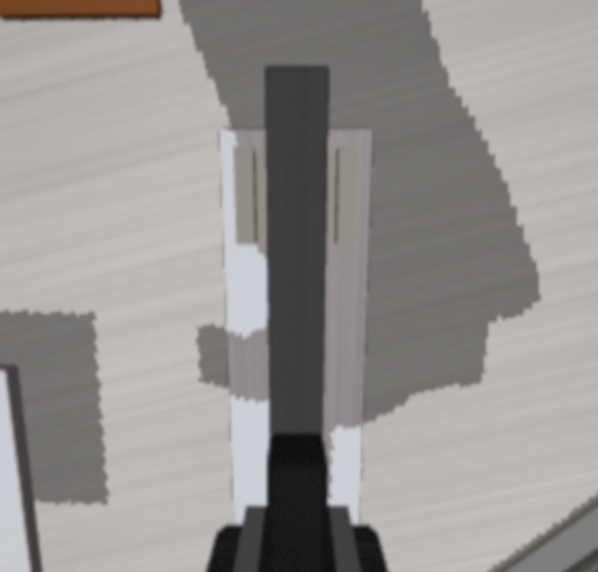

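Request:
{"name": "servo_tool", "arguments": {"rows": [{"dx": 0.0008, "dy": 0, "dz": 0, "wx": 0, "wy": 0, "wz": 0, "fingers": 1}, {"dx": 0.0008, "dy": 0, "dz": 0, "wx": 0, "wy": 0, "wz": 0, "fingers": 1}, {"dx": 0, "dy": 0, "dz": 0, "wx": 0, "wy": 0, "wz": 0, "fingers": 1}, {"dx": 0, "dy": 0, "dz": 0, "wx": 0, "wy": 0, "wz": 0, "fingers": 1}]}}

```text
clock: 8.7
eef_pos: [572.9, 204.8, 91.3]
tool_rot: [-0.859, 1.57, 0.478]
force: [-1.2, -0.8, 5.7]
width: 13.6
```

Request:
{"name": "servo_tool", "arguments": {"rows": [{"dx": 0, "dy": 0, "dz": 0, "wx": 0, "wy": 0, "wz": 0, "fingers": 0.7}, {"dx": 0, "dy": 0, "dz": 0, "wx": 0, "wy": 0, "wz": 0, "fingers": 0.3}, {"dx": 0, "dy": 0, "dz": 0, "wx": 0, "wy": 0, "wz": 0, "fingers": 0}, {"dx": 0, "dy": 0, "dz": 0, "wx": 0, "wy": 0, "wz": 0, "fingers": 0}]}}

```text
clock: 9.2
eef_pos: [572.9, 204.9, 90.5]
tool_rot: [0.511, 1.571, 1.849]
force: [-0.5, 0.0, 0.6]
width: 78.1
```

```bash
python3 - <<'E'
from h import *
s=ctrl.read_state();print(s['eef_pos'],s['clock'],s['force'],s['torque'],s['width'])
im=snap('wrist','w8',None,1.5)
im=snap('side','s8',(170,150,310,260),5)
E
```

```text
[572.8768067  204.86466379  90.53880305] 9.2 [-0.47198274  0.04898367  0.56563132] [-0.01480472  0.06719632  0.04460132] 78.10160929742298
```

View pics/w8.png

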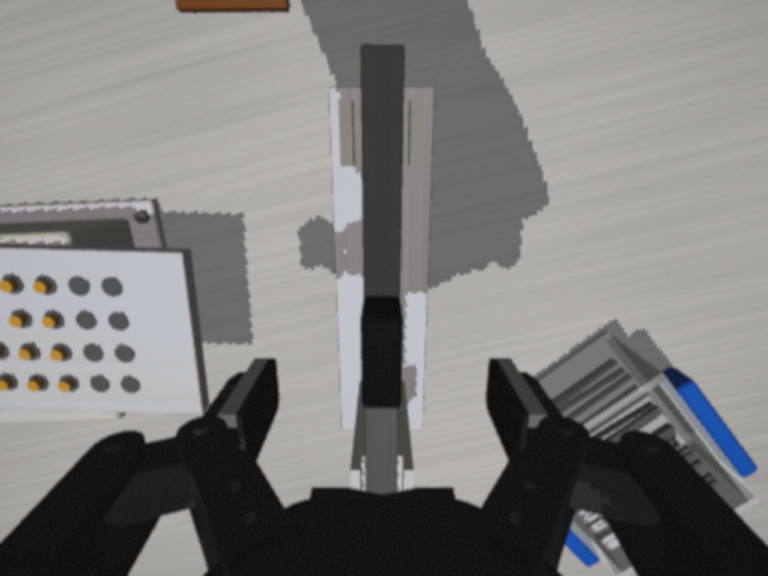

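View pics/s8.png

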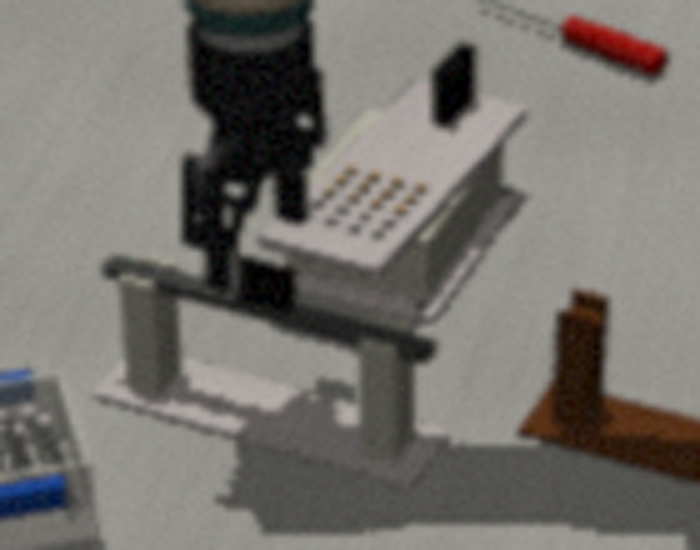

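Request:
{"name": "servo_tool", "arguments": {"rows": [{"dx": -0.02, "dy": 0, "dz": 0, "wx": 0, "wy": 0, "wz": 0, "fingers": 0}, {"dx": -0.05, "dy": 0, "dz": 0, "wx": 0, "wy": 0, "wz": 0, "fingers": 0}, {"dx": -0.07, "dy": 0, "dz": 0, "wx": 0, "wy": 0, "wz": 0, "fingers": 0}, {"dx": -0.06, "dy": 0, "dz": 0, "wx": 0, "wy": 0, "wz": 0, "fingers": 0}]}}

```text
clock: 9.8
eef_pos: [573.2, 204.9, 243.8]
tool_rot: [-0.925, 1.569, 0.413]
force: [1.0, -1.0, -0.2]
width: 85.4
```

```bash
python3 - <<'E'
from h import *
s=ctrl.read_state();print(s['eef_pos'],s['clock'],s['qpos'])
plan((540,60,240),76.6)
plan((540,60,240),-14)
E
```

```text
[573.20198059 204.9270564  243.76450859] 9.8 [-0.4023162   0.53169367  0.02051101  1.59904753 -0.01235978  1.00882712
  0.95940305]
jaw now 76.63 tilt 0.12 dist 148.7
shift now-frame units [ 0.0048 -0.0016 -0.1982]  target-frame [ 0.005  -0.0017 -0.1982] turn units(6deg) [0.005 0.012 0.016]
jaw now 76.63 tilt 0.12 dist 148.7
shift now-frame units [ 0.0048 -0.0016 -0.1982]  target-frame [ 0.005   0.1982 -0.0038] turn units(6deg) [-1.4895e+01 -3.0000e-03  2.3000e-02]
```

```bash
python3 - <<'E'
from h import *
plan((514,-75,240),76.6)
E
```

```text
jaw now 76.63 tilt 0.12 dist 286.1
shift now-frame units [ 0.0045 -0.0095 -0.3814]  target-frame [ 0.005  -0.0097 -0.3814] turn units(6deg) [0.005 0.012 0.016]
```

Request:
{"name": "servo_tool", "arguments": {"rows": [{"dx": 0.005, "dy": -0.002, "dz": -0.0763, "wx": 0, "wy": 0, "wz": 0, "fingers": 0}, {"dx": 0, "dy": -0.002, "dz": -0.0763, "wx": 0, "wy": 0, "wz": 0, "fingers": 0}, {"dx": 0, "dy": -0.002, "dz": -0.0763, "wx": 0, "wy": 0, "wz": 0, "fingers": 0}, {"dx": 0, "dy": -0.002, "dz": -0.0763, "wx": 0, "wy": 0, "wz": 0, "fingers": 0}, {"dx": 0, "dy": -0.002, "dz": -0.0763, "wx": 0, "wy": 0, "wz": 0, "fingers": 0}]}}

```text
clock: 10.42
eef_pos: [513.8, -77.1, 238.2]
tool_rot: [-1.421, 1.569, -0.084]
force: [1.4, 0.3, -0.2]
width: 85.6
```

Request:
{"name": "servo_tool", "arguments": {"rows": [{"dx": 0, "dy": 0, "dz": 0, "wx": 1, "wy": 0, "wz": 0, "fingers": 0}, {"dx": 0, "dy": 0, "dz": 0, "wx": 1, "wy": 0, "wz": 0, "fingers": 0}, {"dx": 0, "dy": 0, "dz": 0, "wx": 1, "wy": 0, "wz": 0, "fingers": 0}, {"dx": 0, "dy": 0, "dz": 0, "wx": 1, "wy": 0, "wz": 0, "fingers": 0}, {"dx": 0, "dy": 0, "dz": 0, "wx": 1, "wy": 0, "wz": 0, "fingers": 0}]}}

```text
clock: 11.05
eef_pos: [514.2, -75.3, 238.0]
tool_rot: [-0.694, 1.569, 0.117]
force: [-1.0, 0.2, 0.2]
width: 85.5
```

Request:
{"name": "servo_tool", "arguments": {"rows": [{"dx": 0, "dy": 0, "dz": 0, "wx": 1, "wy": 0, "wz": 0, "fingers": 0}, {"dx": 0, "dy": 0, "dz": 0, "wx": 1, "wy": 0, "wz": 0, "fingers": 0}, {"dx": 0, "dy": 0, "dz": 0, "wx": 1, "wy": 0, "wz": 0, "fingers": 0}, {"dx": 0, "dy": 0, "dz": 0, "wx": 1, "wy": 0, "wz": 0, "fingers": 0}, {"dx": 0, "dy": 0, "dz": 0, "wx": 1, "wy": 0, "wz": 0, "fingers": 0}]}}

```text
clock: 11.68
eef_pos: [514.3, -75.2, 238.0]
tool_rot: [0.024, 1.569, 0.311]
force: [0.3, 0.2, 0.0]
width: 85.3
```

Request:
{"name": "servo_tool", "arguments": {"rows": [{"dx": 0, "dy": 0, "dz": 0, "wx": 1, "wy": 0, "wz": 0, "fingers": 0}, {"dx": 0, "dy": 0, "dz": 0, "wx": 1, "wy": 0, "wz": 0, "fingers": 0}, {"dx": 0, "dy": 0, "dz": 0, "wx": 1, "wy": 0, "wz": 0, "fingers": 0}, {"dx": 0, "dy": 0, "dz": 0, "wx": 1, "wy": 0, "wz": 0, "fingers": 0}, {"dx": 0, "dy": 0, "dz": 0, "wx": 1, "wy": 0, "wz": 0, "fingers": 0}]}}

```text
clock: 12.3
eef_pos: [514.2, -75.1, 238.0]
tool_rot: [0.714, 1.569, 0.478]
force: [0.2, -0.5, -0.6]
width: 85.5
```

Request:
{"name": "servo_tool", "arguments": {"rows": [{"dx": 0, "dy": 0, "dz": 0, "wx": 0, "wy": 0, "wz": 0, "fingers": 0}, {"dx": 0, "dy": 0, "dz": 0, "wx": 0, "wy": 0, "wz": 0, "fingers": 0}]}}

```text
clock: 12.55
eef_pos: [514.1, -75.2, 237.4]
tool_rot: [0.654, 1.57, 0.423]
force: [-0.2, 0.5, -0.9]
width: 85.2
```

```bash
python3 - <<'E'
from h import *
s=ctrl.read_state();print(s['eef_pos'],s['clock'],s['qpos'])
cc=cam('wrist');im=snap('wrist','w9',None,1.5)
for l,z in [('plate_grip',96),('plate_edge',65)]:
    for d in ctrl.mark_of(l,'wrist'): print(l,d['conf'],d['point'],onz(d['point'],z,'wrist',cc))
plan((514,-75,240),-14.5)
E
```

```text
[514.1373974  -75.17377205 237.40074643] 12.55 [-0.23130174  0.44050818  0.46570994  1.85281466 -0.24664227  0.90446336
  0.11826101]
plate_grip 0.59 [251.3, 192.4] [507.80494074 -94.43567979  96.        ]
jaw now -13.32 tilt 0.02 dist 2.9
shift now-frame units [-0.0039  0.0004 -0.0001]  target-frame [-0.0039  0.0004 -0.0001] turn units(6deg) [ 0.197  0.002 -0.003]
```

View pics/w9.png

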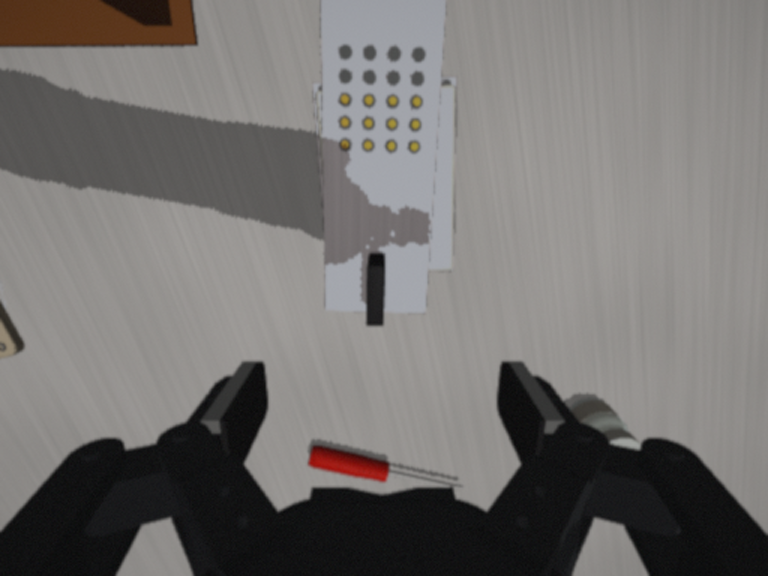

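```bash
python3 - <<'E'
from h import *
np.set_printoptions(precision=2,suppress=True)
im=cv2.imread('pics/raw_w9.png')[:,:,::-1]
save(im,'w9c',(205,0,310,225),2.6)
g=im.astype(float).mean(2)
for r in (10,60,110,180,200): print(r,[(206+i,int(v)) for i,v in enumerate(g[r-1:r+2,206:226].mean(0))][::1][:20])
for r in (10,60,110,180,200): print(r,[(276+i,int(v)) for i,v in enumerate(g[r-1:r+2,276:306].mean(0))])
E
```

```text
10 [(206, 140), (207, 140), (208, 140), (209, 141), (210, 142), (211, 141), (212, 138), (213, 135), (214, 151), (215, 158), (216, 159), (217, 159), (218, 160), (219, 159), (220, 159), (221, 159), (222, 160), (223, 160), (224, 159), (225, 159)]
60 [(206, 146), (207, 143), (208, 138), (209, 154), (210, 157), (211, 149), (212, 131), (213, 118), (214, 124), (215, 152), (216, 163), (217, 164), (218, 164), (219, 164), (220, 164), (221, 164), (222, 164), (223, 164), (224, 164), (225, 164)]
110 [(206, 91), (207, 92), (208, 92), (209, 91), (210, 91), (211, 88), (212, 90), (213, 102), (214, 95), (215, 96), (216, 107), (217, 110), (218, 112), (219, 113), (220, 112), (221, 112), (222, 113), (223, 115), (224, 116), (225, 116)]
180 [(206, 149), (207, 151), (208, 151), (209, 150), (210, 150), (211, 151), (212, 151), (213, 152), (214, 151), (215, 150), (216, 148), (217, 161), (218, 166), (219, 167), (220, 167), (221, 167), (222, 167), (223, 167), (224, 167), (225, 168)]
200 [(206, 152), (207, 152), (208, 151), (209, 151), (210, 151), (211, 151), (212, 151), (213, 151), (214, 151), (215, 145), (216, 
[... 1236 characters left out ...]
(278, 167), (279, 168), (280, 168), (281, 167), (282, 167), (283, 167), (284, 163), (285, 152), (286, 147), (287, 151), (288, 151), (289, 151), (290, 151), (291, 149), (292, 148), (293, 146), (294, 145), (295, 144), (296, 146), (297, 145), (298, 144), (299, 139), (300, 138), (301, 145), (302, 145), (303, 145), (304, 146), (305, 147)]
200 [(276, 168), (277, 167), (278, 167), (279, 168), (280, 167), (281, 167), (282, 167), (283, 159), (284, 140), (285, 143), (286, 147), (287, 147), (288, 148), (289, 149), (290, 149), (291, 148), (292, 148), (293, 149), (294, 149), (295, 150), (296, 149), (297, 149), (298, 150), (299, 149), (300, 147), (301, 145), (302, 143), (303, 144), (304, 145), (305, 146)]
```

View pics/w9c.png

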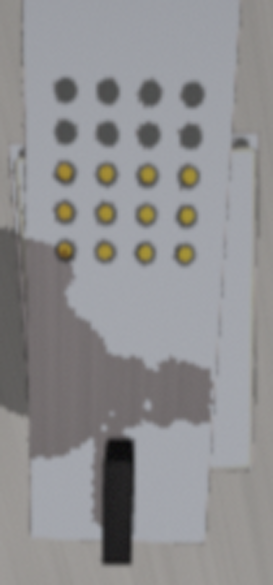

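```bash
python3 - <<'E'
from h import *
np.set_printoptions(precision=2,suppress=True)
W=lambda q,z:onz(q,z,'wrist')[:2]
Lp=[W(q,70) for q in [(213.6,10),(214.7,60),(216.8,180),(217,200)]];Rp=[W(q,70) for q in [(296.6,10),(293,60),(289.7,110),(284.7,180),(283.3,200)]]
for P in (Lp,Rp):
    d=P[-1]-P[0];print(np.degrees(np.arctan2(*(-d)[::-1])))
a=W((217.2,207.7),70);b=W((283.1,208),70);print(a,b,(a+b)/2,np.hypot(*(a-b)),np.degrees(np.arctan2(*(b-a)[::-1])))
y=np.radians(75.0)
for yaw in(75,75.5,76,76.6):
    u=np.array([np.cos(np.radians(yaw)),np.sin(np.radians(yaw))]);print(yaw,(a+b)/2+30*u,(a+b)/2+240*u)
t=[W(q,115) for q in [(245.5,176.9),(255.5,176.9),(245.3,216.5),(255.6,216.5)]];print(t,np.mean(t,0)); m=(t[0]+t[1]-t[2]-t[3])/2;print(np.hypot(*m),np.degrees(np.arctan2(m[1],m[0])))
E
```

```text
75.21658176805168
74.81075672299744
[ 456.09 -112.89] [ 541.62 -133.54] [ 498.85 -123.22] 87.99101806597345 -13.577222785563956
75 [506.62 -94.24] [560.97 108.61]
75.5 [506.36 -94.17] [558.94 109.14]
76 [506.11 -94.11] [556.91 109.65]
76.6 [505.81 -94.03] [554.47 110.25]
[array([507.2 , -69.54]), array([518.02, -72.09]), array([ 495.55, -115.7 ]), array([ 507.24, -118.47])] [507.   -93.95]
47.60835100033434 76.37460116922794
```

```bash
python3 - <<'E'
from h import *
plan((506.8,-94.1,79),-15.0)
E
```

```text
jaw now -13.32 tilt 0.02 dist 159.4
shift now-frame units [ 0.2108 -0.0267 -0.0036]  target-frame [ 0.2108 -0.0267 -0.0028] turn units(6deg) [ 0.28   0.002 -0.003]
```

Request:
{"name": "servo_tool", "arguments": {"rows": [{"dx": 0.03, "dy": -0.0267, "dz": -0.0032, "wx": 0.28, "wy": 0, "wz": 0, "fingers": 0}, {"dx": 0.06, "dy": 0, "dz": 0, "wx": 0, "wy": 0, "wz": 0, "fingers": 0}, {"dx": 0.06, "dy": 0, "dz": 0, "wx": 0, "wy": 0, "wz": 0, "fingers": 0}, {"dx": 0.04, "dy": 0, "dz": 0, "wx": 0, "wy": 0, "wz": 0, "fingers": 0}, {"dx": 0.015, "dy": 0, "dz": 0, "wx": 0, "wy": 0, "wz": 0, "fingers": 0}]}}

```text
clock: 13.32
eef_pos: [506.0, -94.1, 81.6]
tool_rot: [-3.085, 1.568, 2.936]
force: [0.5, 0.2, 0.7]
width: 85.2
```

Request:
{"name": "servo_tool", "arguments": {"rows": [{"dx": 0, "dy": 0, "dz": 0, "wx": 0, "wy": 0, "wz": 0, "fingers": 0}, {"dx": 0, "dy": 0, "dz": 0, "wx": 0, "wy": 0, "wz": 0, "fingers": 0}]}}

```text
clock: 13.58
eef_pos: [508.0, -94.5, 84.3]
tool_rot: [0.124, 1.569, -0.139]
force: [0.0, -0.5, 0.2]
width: 85.4
```

```bash
python3 - <<'E'
from h import *
s=ctrl.read_state();print(s['eef_pos'],s['clock'],s['force'],s['torque'])
im=snap('wrist','w10',None,1.5)
plan((506.8,-94.1,79),-15.0)
E
```

```text
[508.02757719 -94.49805302  84.26966601] 13.575 [ 0.02299993 -0.51386708  0.23978017] [ 0.02075009 -0.04015331  0.02142678]
jaw now -15.03 tilt 0.14 dist 5.5
shift now-frame units [ 0.0072 -0.0001 -0.0017]  target-frame [ 0.0072 -0.0001 -0.0017] turn units(6deg) [-0.006  0.023 -0.004]
```

View pics/w10.png

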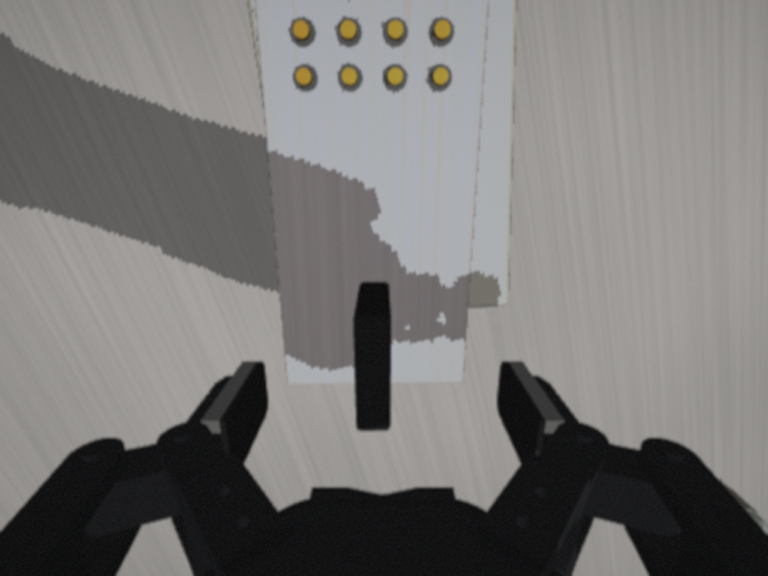

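Request:
{"name": "servo_tool", "arguments": {"rows": [{"dx": 0.006, "dy": 0, "dz": -0.003, "wx": 0, "wy": 0.02, "wz": 0, "fingers": 0}, {"dx": 0, "dy": 0, "dz": 0, "wx": 0, "wy": 0, "wz": 0, "fingers": 0}, {"dx": 0, "dy": 0, "dz": 0, "wx": 0, "wy": 0, "wz": 0, "fingers": 0}]}}

```text
clock: 14.0
eef_pos: [504.9, -93.6, 78.7]
tool_rot: [3.118, 1.569, 2.856]
force: [1.0, -0.4, -0.2]
width: 85.5
```

Request:
{"name": "servo_tool", "arguments": {"rows": [{"dx": 0, "dy": 0, "dz": 0, "wx": 0, "wy": 0, "wz": 0, "fingers": 1}, {"dx": 0, "dy": 0, "dz": 0, "wx": 0, "wy": 0, "wz": 0, "fingers": 1}, {"dx": 0, "dy": 0, "dz": 0, "wx": 0, "wy": 0, "wz": 0, "fingers": 1}, {"dx": 0, "dy": 0, "dz": 0, "wx": 0, "wy": 0, "wz": 0, "fingers": 1}, {"dx": 0, "dy": 0, "dz": 0, "wx": 0, "wy": 0, "wz": 0, "fingers": 1}]}}

```text
clock: 14.62
eef_pos: [504.7, -93.6, 78.8]
tool_rot: [3.094, 1.568, 2.832]
force: [-1.6, -0.1, 3.3]
width: 12.4
```

```bash
python3 - <<'E'
from h import *
s=ctrl.read_state();print(s['eef_pos'],s['clock'],s['force'],s['torque'],s['width'])
im=snap('wrist','w11',None,1.5)
plan((524.2,0,79),-13.35)
W=lambda q,z:onz(q,z,'wrist')[:2]
E
```

```text
[504.70788166 -93.59382048  78.8443594 ] 14.625 [-1.57855679 -0.12946218  3.30882689] [0.03792443 0.23238309 0.16802305] 12.42413382057426
jaw now -15.03 tilt 0.13 dist 95.6
shift now-frame units [-0.0002  0.1273 -0.0073]  target-frame [-0.0002  0.1275 -0.0036] turn units(6deg) [-0.28  -0.022 -0.001]
```

View pics/w11.png

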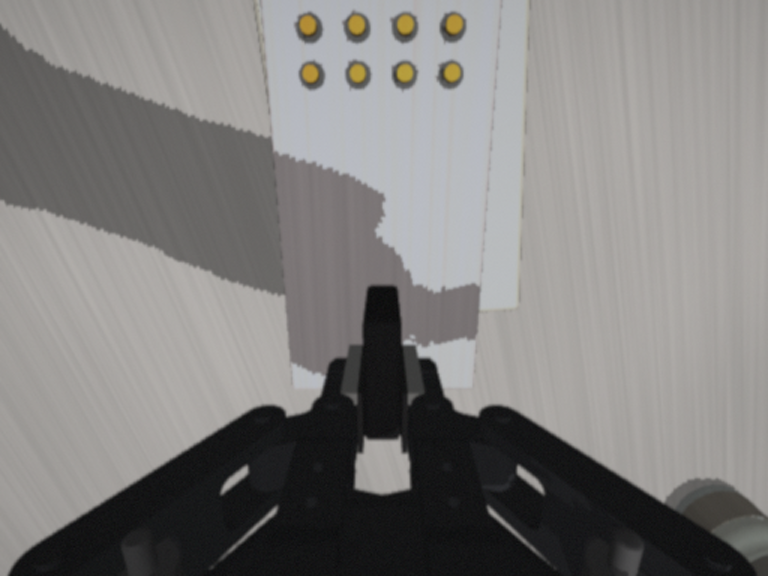

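```bash
python3 - <<'E'
from h import *
np.set_printoptions(precision=2,suppress=True)
W=lambda q,z:onz((q[0]/1.5,q[1]/1.5),z,'wrist')[:2]
a=W((293,387.5),70);b=W((472,388),70);m=(a+b)/2;print(a,b,m,np.hypot(*(a-b)),np.degrees(np.arctan2(*(b-a)[::-1])))
def yw(p,q): d=W(p,70)-W(q,70);return np.degrees(np.arctan2(d[1],d[0]))
g=cv2.imread('pics/raw_w11.png').astype(float).mean(2)
for r in (5,50,100): print(r,g[r-1:r+2,170:195].mean(0).astype(int),g[r-1:r+2,320:340].mean(0).astype(int))
print(yw((263.5,0),(292.5,388)),yw((500,0),(473,388)))
e=ctrl.read_state()['eef_pos']
for yaw in (74.6,75,75.4):
  u=np.array([np.cos(np.radians(yaw)),np.sin(np.radians(yaw))]); print(m+30*u,e, m+240*u)
E
```

```text
[ 456.54 -111.05] [ 542.23 -134.18] [ 499.38 -122.62] 88.76426227468866 -15.10566475299436
5 [140 154 162 162 157 169 176 176 176 175 176 177 178 178 178 178 177 178
 178 178 178 178 178 178 178] [177 177 177 177 177 178 178 178 177 177 175 175 172 164 161 172 175 176
 176 177]
50 [161 161 162 163 162 154 136 134 159 177 181 181 180 180 182 182 183 183
 182 182 182 183 183 183 183] [183 183 184 183 183 182 182 180 180 177 170 177 181 181 181 182 181 181
 182 182]
100 [104 104 104 103 103 104 104 104 103 102 100 111 144 155 161 173 181 183
 185 184 185 184 185 185 185] [187 186 186 185 184 180 171 169 180 185 185 185 185 185 185 185 185 185
 185 185]
74.84870069001897 75.49454461110705
[507.35 -93.69] [504.73 -93.64  78.85] [563.12 108.77]
[507.15 -93.64] [504.73 -93.64  78.85] [561.5  109.21]
[506.95 -93.59] [504.73 -93.64  78.85] [559.88 109.63]
```

Request:
{"name": "servo_tool", "arguments": {"rows": [{"dx": 0, "dy": 0.006, "dz": -0.0005, "wx": -0.04, "wy": 0, "wz": 0, "fingers": 1}, {"dx": 0, "dy": 0.012, "dz": -0.0006, "wx": -0.06, "wy": 0, "wz": 0, "fingers": 1}, {"dx": 0, "dy": 0.012, "dz": -0.0006, "wx": -0.06, "wy": 0, "wz": 0, "fingers": 1}, {"dx": 0, "dy": 0.006, "dz": -0.0003, "wx": -0.06, "wy": 0, "wz": 0, "fingers": 1}, {"dx": 0, "dy": 0, "dz": 0, "wx": 0, "wy": 0, "wz": 0, "fingers": 1}]}}

```text
clock: 15.3
eef_pos: [511.0, -67.9, 78.9]
tool_rot: [-1.903, 1.57, -2.143]
force: [1.0, -4.4, 2.6]
width: 12.2
```

```bash
python3 - <<'E'
from h import *
s=ctrl.read_state();print(s['eef_pos'],s['clock'],s['force'],s['torque'],s['width'])
snap('side','s12',(170,120,310,260),4)
plan((524.2,-0.2,79),-13.35)
E
```

```text
[510.96848984 -67.91238524  78.85713101] 15.3 [ 1.01025154 -4.41282874  2.59986543] [-0.82181405 -0.13075989  0.01309182] 12.212909156251902
jaw now -13.76 tilt 0.04 dist 69.0
shift now-frame units [-0.0003  0.0919 -0.0043]  target-frame [-0.0002  0.0919 -0.0037] turn units(6deg) [-0.068 -0.003  0.006]
```

View pics/s12.png

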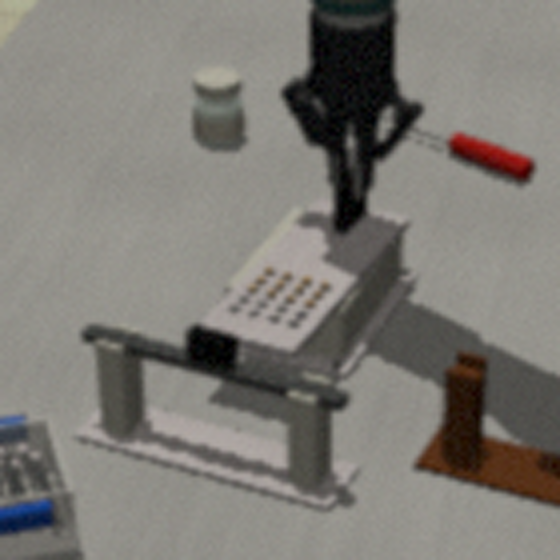

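Request:
{"name": "servo_tool", "arguments": {"rows": [{"dx": 0.0003, "dy": 0.008, "dz": -0.0007, "wx": -0.03, "wy": 0, "wz": 0, "fingers": 1}, {"dx": 0.0003, "dy": 0.014, "dz": -0.0008, "wx": -0.038, "wy": 0, "wz": 0, "fingers": 1}, {"dx": 0, "dy": 0.014, "dz": -0.0008, "wx": 0, "wy": 0, "wz": 0, "fingers": 1}, {"dx": 0, "dy": 0.014, "dz": -0.0006, "wx": 0, "wy": 0, "wz": 0, "fingers": 1}, {"dx": 0, "dy": 0.01, "dz": -0.0003, "wx": 0, "wy": 0, "wz": 0, "fingers": 1}]}}

```text
clock: 15.98
eef_pos: [518.5, -25.4, 78.9]
tool_rot: [-1.75, 1.568, -1.985]
force: [-2.2, -8.0, 8.1]
width: 12.2
```

```bash
python3 - <<'E'
from h import *
s=ctrl.read_state();print(s['eef_pos'],s['clock'],s['force'],s['torque'],s['width'])
plan((524.2,-0.2,79),-13.35)
E
```

```text
[518.46803799 -25.42549642  78.85672623] 15.975 [-2.23164895 -8.00398735  8.11901478] [-1.81962009  0.3510531  -0.02782762] 12.16153910556735
jaw now -13.44 tilt 0.15 dist 25.9
shift now-frame units [-0.0003  0.0345 -0.0004]  target-frame [-0.0002  0.0345 -0.0003] turn units(6deg) [-0.015 -0.004  0.024]
```

Request:
{"name": "servo_tool", "arguments": {"rows": [{"dx": 0, "dy": 0.01, "dz": 0, "wx": -0.01, "wy": 0, "wz": 0, "fingers": 1}, {"dx": 0, "dy": 0.01, "dz": 0, "wx": 0, "wy": 0, "wz": 0, "fingers": 1}, {"dx": 0, "dy": 0.006, "dz": 0, "wx": 0, "wy": 0, "wz": 0, "fingers": 1}, {"dx": 0, "dy": 0, "dz": 0, "wx": 0, "wy": 0, "wz": 0, "fingers": 1}, {"dx": 0, "dy": 0, "dz": 0, "wx": 0, "wy": 0, "wz": 0, "fingers": 1}]}}

```text
clock: 16.6
eef_pos: [522.8, -6.7, 78.9]
tool_rot: [-1.822, 1.568, -2.056]
force: [-1.3, -9.7, 8.3]
width: 12.3
```

```bash
python3 - <<'E'
from h import *
snap('side','s13',(170,120,310,260),4)
snap('top','t13',(190,110,340,220),5)
snap('wrist','w13',None,1.5)
s=ctrl.read_state();print(s['eef_pos'],s['clock'],s['force'],s['torque'],s['width'])
plan((524.2,-0.2,79),-13.35)
E
```

```text
[522.892132    -6.77237907  78.95634312] 16.75 [-1.85142438 -7.85845342  8.44586179] [-1.78974194  0.38757778 -0.01997718] 12.488969743101391
jaw now -13.39 tilt 0.14 dist 6.7
shift now-frame units [-0.0001  0.0089 -0.0003]  target-frame [-0.0001  0.0089 -0.0003] turn units(6deg) [-0.007 -0.005  0.023]
```

View pics/s13.png

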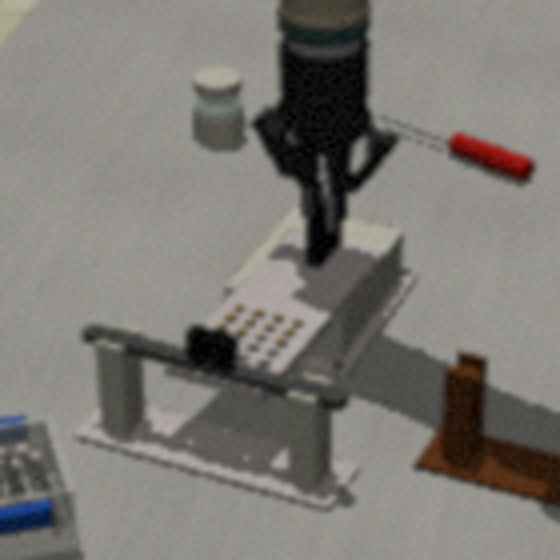

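View pics/t13.png

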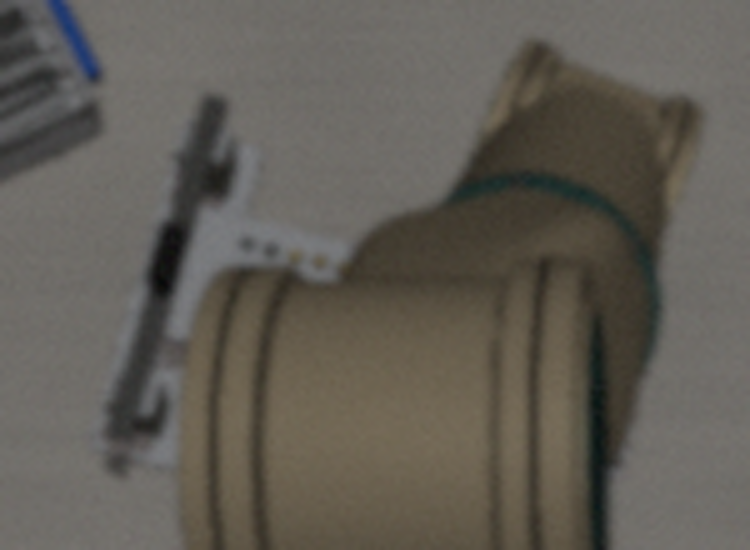

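View pics/w13.png

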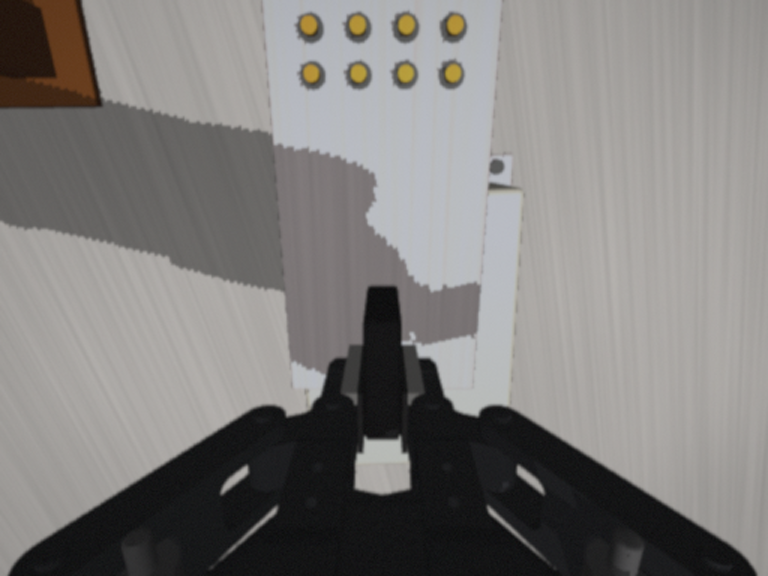

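Request:
{"name": "servo_tool", "arguments": {"rows": [{"dx": 0, "dy": 0.005, "dz": 0, "wx": 0, "wy": 0, "wz": 0.01, "fingers": 1}, {"dx": 0, "dy": 0.004, "dz": 0, "wx": 0, "wy": 0, "wz": 0, "fingers": 1}, {"dx": 0, "dy": 0, "dz": 0, "wx": 0, "wy": 0, "wz": 0, "fingers": 1}, {"dx": 0, "dy": 0, "dz": 0, "wx": 0, "wy": 0, "wz": 0, "fingers": 1}]}}

```text
clock: 17.25
eef_pos: [524.3, -0.9, 79.1]
tool_rot: [-1.776, 1.569, -2.01]
force: [-2.0, -9.8, 10.4]
width: 12.6
```

```bash
python3 - <<'E'
from h import *
np.set_printoptions(precision=2,suppress=True)
im=snap('side','s14',(190,180,270,230),9)
s=ctrl.read_state();print(s['eef_pos'],s['clock'],s['force'],s['torque'],s['width'],s['qd'])
plan((524.2,-0.2,79),-13.35)
R=Ro.from_euler('xyz',s['tool_rot']).as_matrix();print(R)
e=s['eef_pos'];u=R[:,1];u=u/np.linalg.norm(u)
edge=np.array([e[0],e[1],0])+210.6*np.array([u[0],u[1],0]);v=np.array([u[1],-u[0],0])
print('edge',edge)
for k in(-45,45): print(proj(edge+k*v+[0,0,70],'side'),proj(edge+k*v+[0,0,60],'side'))
for k in(-115,115): print('bar',proj(np.array([572.8,204.6,92])+k*np.array([.973,-.231,0]),'side'))
E
```

```text
[524.31  -0.94  79.07] 17.3 [-1.44 -9.   10.17] [-2.16  0.53  0.01] 12.232104585296314 [ 0.  0.  0.  0.  0. -0. -0.]
jaw now -13.42 tilt 0.12 dist 0.8
shift now-frame units [ 0.  0. -0.]  target-frame [ 0.  0. -0.] turn units(6deg) [-0.01 -0.    0.02]
[[-0.    0.23  0.97]
 [-0.    0.97 -0.23]
 [-1.   -0.   -0.  ]]
edge [573.18 203.91   0.  ]
[234.42 217.8 ] [234.47 220.39]
[209.26 210.96] [209.4  213.53]
bar [254.84 217.59]
bar [189.97 200.3 ]
```

View pics/s14.png

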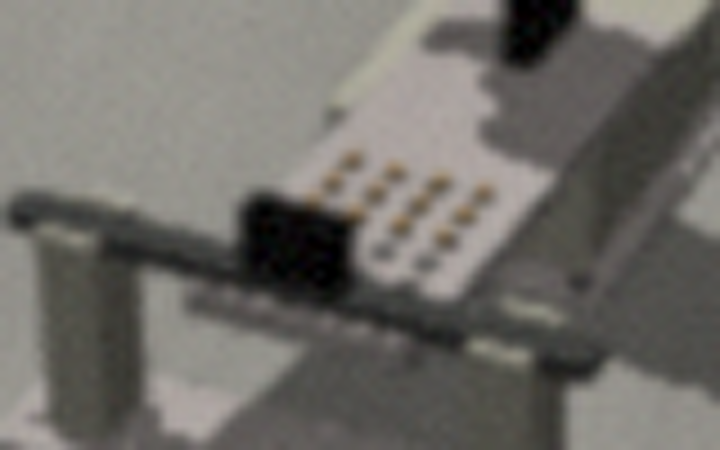

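```bash
python3 - <<'E'
from h import *
im=cv2.imread('pics/raw_s14.png')
x0,y0,x1,y1,k=185,180,265,240,10
big=cv2.resize(im[y0:y1,x0:x1],None,fx=k,fy=k,interpolation=cv2.INTER_CUBIC)
c=cam('side')
s=ctrl.read_state();e=s['eef_pos'];R=Ro.from_euler('xyz',s['tool_rot']).as_matrix();u=np.array([*R[:2,1],0]);v=np.array([u[1],-u[0],0])
bu=np.array([.973,-.231,0]);bw=np.array([.231,.973,0]);B=np.array([572.8,204.6,0])
def poly(P,col,off):
    q=np.array([((proj(p,'side',c)+off-[x0,y0]+.5)*k) for p in P]).astype(int)
    cv2.polylines(big,[q],True,col,1)
off=np.array([1.3,2.2])
Z=lambda z:np.array([0,0,z])
for z in(82,92): poly([B+115*bu+8*bw+Z(z),B+115*bu-8*bw+Z(z),B-115*bu-8*bw+Z(z),B-115*bu+8*bw+Z(z)],(0,0,255),off)
for z in (118,): poly([B+20*bu+8*bw+Z(z),B+20*bu-8*bw+Z(z),B-20*bu-8*bw+Z(z),B-20*bu+8*bw+Z(z)],(0,255,255),off)
E=np.array([e[0],e[1],0])+210*u
poly([E+45*v+Z(70),E-45*v+Z(70),E-45*v+Z(60),E+45*v+Z(60)],(0,255,0),off)
poly([E+45*v+Z(70),E-45*v+Z(70),E-45*v-60*u+Z(70),E+45*v-60*u+Z(70)],(0,200,0),off)
cv2.imwrite('pics/ov14.png',big)
# sensitivity
print(proj(E+Z(60),'side')-proj(E-10*u+Z(60),'side'))
E
```

```text
[-1.45345166  1.62093695]
```

View pics/ov14.png

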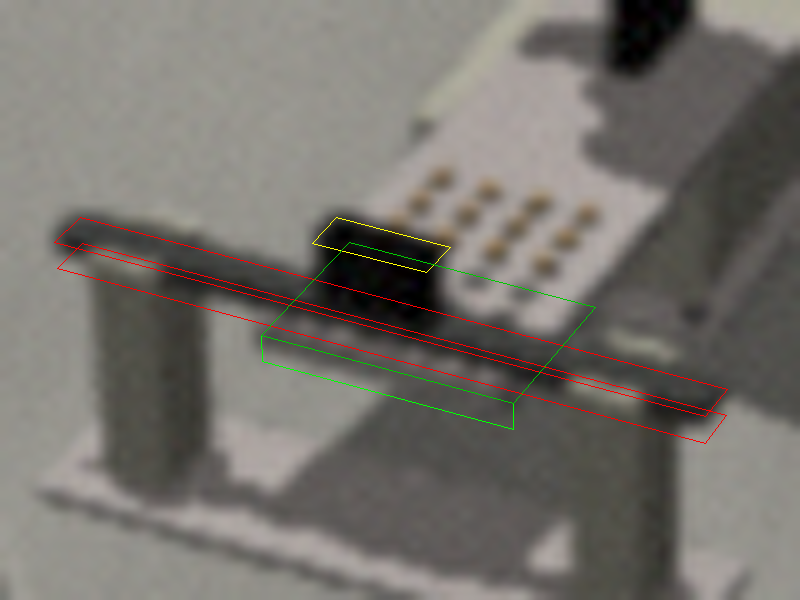

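```bash
python3 - <<'E'
from h import *
o=[]
for n in('s8','s14'):
    im=cv2.imread(f'pics/raw_{n}.png')[195:230,188:262].astype(float)
    im=np.clip((im-20)*1.7,0,255).astype(np.uint8)
    o.append(cv2.resize(im,None,fx=8,fy=8,interpolation=cv2.INTER_LANCZOS4))
cv2.imwrite('pics/cmp.png',np.vstack(o))
E
```

```text
(no output)
```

View pics/cmp.png

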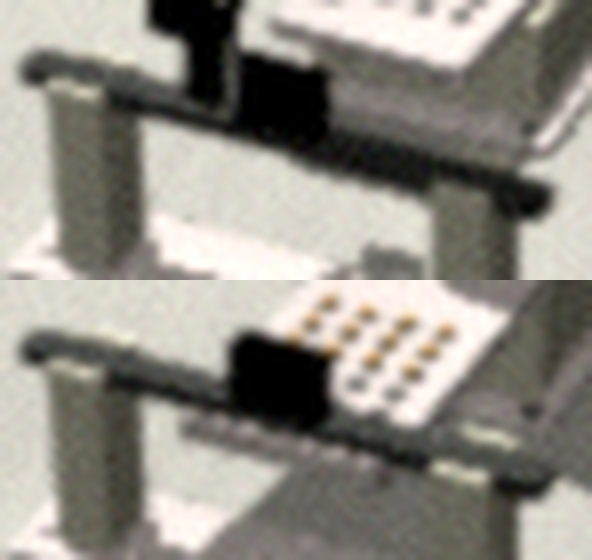

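```bash
python3 - <<'E'
from h import *
g=cv2.imread('pics/raw_s14.png').astype(int).mean(2)
g8=cv2.imread('pics/raw_s8.png').astype(int).mean(2)
c=cam('side')
s=ctrl.read_state();e=s['eef_pos'];R=Ro.from_euler('xyz',s['tool_rot']).as_matrix();u=np.array([*R[:2,1],0]);v=np.array([u[1],-u[0],0])
bu=np.array([.973,-.231,0]);bw=np.array([.231,.973,0]);B=np.array([572.8,204.6,0]);E=np.array([e[0],e[1],0])+210*u
def row(P,d,z,col):
    a=proj(P-40*d+[0,0,z],'side',c);b=proj(P+40*d+[0,0,z],'side',c);return a[1]+(col-a[0])*(b-a)[1]/(b-a)[0]
for col in (212,214,216,218,221,224,227,230):
    print(col,'pred bar back-top %.1f front-bot %.1f plate top %.1f bot %.1f (+10mm: %.1f)'%(row(B-8*bw,bu,92,col),row(B+8*bw,bu,82,col),row(E,v,70,col),row(E,v,60,col),row(E+10*u,v,60,col)))
    print('  ',list(enumerate(g[200:226,col].astype(int),200)))
E
```

```text
212 pred bar back-top 204.6 front-bot 210.4 plate top 211.6 bot 214.1 (+10mm: 216.1)
   [(200, np.int64(146)), (201, np.int64(146)), (202, np.int64(147)), (203, np.int64(146)), (204, np.int64(147)), (205, np.int64(131)), (206, np.int64(86)), (207, np.int64(66)), (208, np.int64(62)), (209, np.int64(46)), (210, np.int64(50)), (211, np.int64(86)), (212, np.int64(89)), (213, np.int64(74)), (214, np.int64(84)), (215, np.int64(119)), (216, np.int64(142)), (217, np.int64(145)), (218, np.int64(145)), (219, np.int64(146)), (220, np.int64(144)), (221, np.int64(142)), (222, np.int64(141)), (223, np.int64(162)), (224, np.int64(164)), (225, np.int64(168))]
214 pred bar back-top 205.1 front-bot 210.9 plate top 212.1 bot 214.7 (+10mm: 216.7)
   [(200, np.int64(141)), (201, np.int64(142)), (202, np.int64(145)), (203, np.int64(144)), (204, np.int64(145)), (205, np.int64(139)), (206, np.int64(115)), (207, np.int64(81)), (208, np.int64(65)), (209, np.int64(56)), (210, np.int64(36)), (211, np.int64(57)), (212, np.int64(87)), (213, np.int64(86)), (214, np.int64(80)), (215, np.int64(100)), (216, np.int64(
[... 3341 characters left out ...]
.int64(76)), (224, np.int64(81)), (225, np.int64(78))]
230 pred bar back-top 209.4 front-bot 215.2 plate top 216.5 bot 219.0 (+10mm: 221.1)
   [(200, np.int64(151)), (201, np.int64(129)), (202, np.int64(126)), (203, np.int64(122)), (204, np.int64(106)), (205, np.int64(136)), (206, np.int64(150)), (207, np.int64(144)), (208, np.int64(138)), (209, np.int64(126)), (210, np.int64(92)), (211, np.int64(71)), (212, np.int64(67)), (213, np.int64(59)), (214, np.int64(45)), (215, np.int64(61)), (216, np.int64(106)), (217, np.int64(96)), (218, np.int64(82)), (219, np.int64(77)), (220, np.int64(80)), (221, np.int64(80)), (222, np.int64(83)), (223, np.int64(79)), (224, np.int64(77)), (225, np.int64(79))]
```

Request:
{"name": "servo_tool", "arguments": {"rows": [{"dx": 0, "dy": 0, "dz": 0, "wx": 0, "wy": 0, "wz": 0, "fingers": 1}, {"dx": 0, "dy": 0, "dz": 0, "wx": 0, "wy": 0, "wz": 0, "fingers": 1}, {"dx": 0, "dy": 0, "dz": 0, "wx": 0, "wy": 0, "wz": 0, "fingers": 1}, {"dx": 0, "dy": 0, "dz": 0, "wx": 0, "wy": 0, "wz": 0, "fingers": 1}]}}

```text
clock: 17.8
eef_pos: [524.3, -1.0, 79.1]
tool_rot: [-1.803, 1.569, -2.037]
force: [-2.1, -9.5, 10.3]
width: 12.4
```

```bash
python3 - <<'E'
from h import *
snap('wrist','w15',None,1.5);snap('side','s15',None,1.5)
s=ctrl.read_state();print(s['eef_pos'],s['clock'],s['force'],s['width'])
E
```

```text
[524.30769171  -0.940732    79.05426697] 17.9 [-1.50188915 -8.88641443 10.83878978] 12.267756936190265
```

View pics/w15.png

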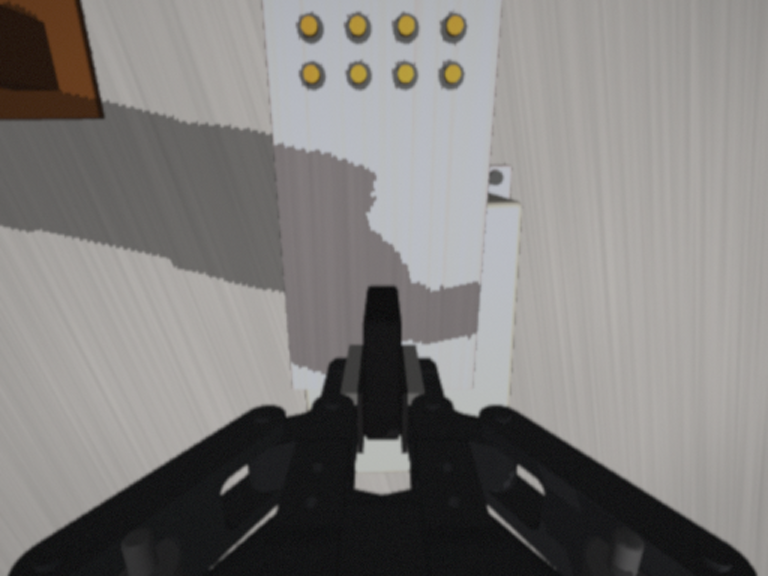

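View pics/s15.png

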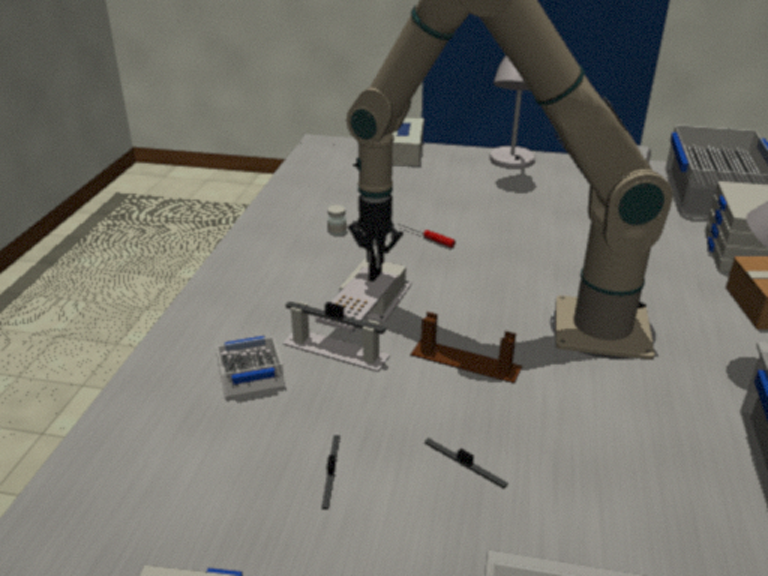

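The bar (354,313) lies across both posts, the plate's edge is under it, and the tub, jar and screwdriver are unmoved. The arm and plate are still, so I'm handing the job in.

```bash
python3 -c "
from cell import ctrl
print(ctrl.finish_job())"
```

```text
the job is handed in; nothing more can be done
None
```

I finished the job and handed it in at about 17.9 s; no verdict came back.

- **Bar:** I lowered the largest bar, grip block up, into the notches of both white posts. I felt it touch (about 6 N upward on the tool) before opening the fingers. The pictures show it seated on both posts and unmoved afterwards.
- **Plate:** I slid it along the stand without lifting it, turning it about 1.6° to be square with the bar, and I was still gripping it at the end. By the arm's position, its outer edge is within about 1 mm of the bar's line. The plate is square to the bar within about 0.1°, and the tool is tilted about 0.1°.
- **Side picture:** it agrees on the edge position to about 2–3 mm. The bar and the plate edge there look parallel.
- **At rest:** the arm was still and the fingers held the grip at a width of 12.3 mm. The wrist carried about 9 N of sideways friction and 10 N of down-push.
- **Bystanders:** the jar, screwdriver and rod tub look unmoved.

**Disagreements in the checks:**
- The top and side cameras differed from the wrist camera by up to about 10 mm on the posts and bar. I used the wrist measurements, which the seating confirmed.
- The wrist picture put the gripped plate 2–3 mm to one side of where the arm's position put it. This should not matter for "roughly midway".
- The fingers read about 2 mm narrower than the stated widths on both grips.

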